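# Reload the rotary attenuator fixture and index it to the test stop

### The job

Get the rotary attenuator fixture ready for its test run. The blue- and the yellow-dotted modules sit in each other's nests: while the table is still locked by the index pin at the loading stop, put each into the nest of its own colour and load the modules that lie on the bench (one or two, green and red) into theirs, fully down between the dowels. Then draw the pin, turn the table counter-clockwise until the red-marked test lug lies under the bracket, and push the pin fully home through the bracket hole and the lug so that its collar rests on the bracket; leave everything released and do not tip a module over or shift the solder reel that stands beside the fixture.

Things in the scene. Friction and masses are not known exactly. Their poses are not given: they have to be found in the camera images.
- blue_mid (a point): die-cast attenuator module, light metal box, body 36 (x) x 60 (y) x 26 mm (z), a coaxial connector on each y end (84 mm in all), 0.11 kg, round blue sticker on the lid; it starts in the yellow nest. Point: centre of the body, 13 mm above its underside; z up. Grasp across the 36 mm width; either way round fits.
- yellow_mid (a point): die-cast attenuator module, light metal box, body 36 (x) x 60 (y) x 26 mm (z), a coaxial connector on each y end (84 mm in all), 0.11 kg, round yellow sticker on the lid; it starts in the blue nest. Point: centre of the body, 13 mm above its underside; z up. Grasp across the 36 mm width; either way round fits.
- green_mid (a point): die-cast attenuator module, light metal box, body 36 (x) x 60 (y) x 26 mm (z), a coaxial connector on each y end (84 mm in all), 0.11 kg, round green sticker on the lid; it starts on the bench to the right of the fixture. Point: centre of the body, 13 mm above its underside; z up. Grasp across the 36 mm width; either way round fits. May be absent (then None)
- red_mid (a point): die-cast attenuator module, light metal box, body 36 (x) x 60 (y) x 26 mm (z), a coaxial connector on each y end (84 mm in all), 0.11 kg, round red sticker on the lid; it starts on the bench to the right of the fixture. Point: centre of the body, 13 mm above its underside; z up. Grasp across the 36 mm width; either way round fits. May be absent (then None)
- nest_blue (a point): blue nest on the fixture's round table: the point where the centre of a fully seated module lies (13 mm above the table top, 53 mm from the axis). y along the nest's length (connector direction), x away from the axis. Floor painted blue, ringed by 8 round-nosed dowels 9.5 mm high, 2 mm play on each side of the module; between the dowels of each long side a 36 mm gap for a finger
- nest_yellow (a point): yellow nest on the fixture's round table: the point where the centre of a fully seated module lies (13 mm above the table top, 53 mm from the axis). y along the nest's length (connector direction), x away from the axis. Floor painted yellow, ringed by 8 round-nosed dowels 9.5 mm high, 2 mm play on each side of the module; between the dowels of each long side a 36 mm gap for a finger
- nest_green (a point): green nest on the fixture's round table: the point where the centre of a fully seated module lies (13 mm above the table top, 53 mm from the axis). y along the nest's length (connector direction), x away from the axis. Floor painted green, ringed by 8 round-nosed dowels 9.5 mm high, 2 mm play on each side of the module; between the dowels of each long side a 36 mm gap for a finger
- nest_red (a point): red nest on the fixture's round table: the point where the centre of a fully seated module lies (13 mm above the table top, 53 mm from the axis). y along the nest's length (connector direction), x away from the axis. Floor painted red, ringed by 8 round-nosed dowels 9.5 mm high, 2 mm play on each side of the module; between the dowels of each long side a 36 mm gap for a finger
- table (a joint): turning angle of the round table (180 mm across, top 54 mm above the bench) about its vertical axis, rad: 0 at the loading stop, where it starts, grows counter-clockwise seen from above; at +0.785 (45 degrees) the test lug lies under the bracket hole. Range -0.25 to 1.15. It turns with light friction (0.06 N m) and stays where it is left; while the pin is home it can only rattle by about 0.02 rad.
- axis (a point): the vertical axis of the round table, at the height of the table top
- handle (a point): point on the grip of the black turning handle that stands upright on the round table on its rim (89 mm from the axis): a round grip 18 mm thick, 34 mm tall, its top 13 mm above this point; it is fixed to the table and moves round with it
- bracket_hole (a point): centre of the index hole in the grey bracket of the fixture, at the bracket's top face (69 mm above the bench). The hole is 14 mm wide, goes straight down through the 12 mm thick bracket arm, with the table's lug 3 mm below it
- park_hole (a point): centre of the parking hole in the top face of the same bracket, 31 mm further from the table's axis: the same 14 mm through-hole, with nothing below it; the pin can stand here, resting on its collar, while the table is turned
- load_hole (a point): centre of the hole in the table's white-marked loading lug, at the lug's top face (54 mm above the bench), 103 mm from the table's axis; the lug is 12 mm thick and its hole 14 mm wide. It starts under the bracket hole with the pin through both
- test_hole (a point): the same for the red-marked test lug, 45 degrees clockwise from the loading lug seen from above
- pin_knob (a point): index pin: centre of its upright black knob with a red band, 23 mm thick and 38 mm tall, to be grasped; the pin's z axis points up along the knob. Below the knob are a collar 26 mm wide and 5 mm thick and a steel shaft 12 mm thick and 48 mm long whose last 14 mm taper to a nose 4 mm wide. 0.1 kg. It starts home in the bracket hole
- pin_collar (a point): on the pin's axis at the underside of its collar (24 mm below pin_knob); when the pin is home the collar rests on the bracket, and this point lies at bracket_hole
- pin_tip (a point): the lower end of the pin's shaft, 48 mm below pin_collar
- reel: bystander: loose reel of solder with green flanges, 52 x 52 x 58 mm, standing beyond the fixture; origin at its underside
There are look-alikes about, which are no part of the job. What is shaped like the part that bears yellow_mid but turquoise is not meant.

How it is judged:
By the outcome, as a careful person would: the job done as asked, in the order asked, and still so for the second after the job is handed in, with the robot touching nothing.
Of att_green, att_red only 1 to 2 are there at a start; the rules pass over those that are not, and their reading is None.
At some moment in a run one of att_green, att_red may be knocked a few centimetres aside while the robot is not near it.
It also fails if it takes over 208 s, if anything falls off the work surface, if the arm or the gripper's body presses on something with over 40 N, if the wrist force passes 120 N, or if a joint passes its speed limit or range.

### The arm

A 6-joint arm with a two-finger parallel gripper is mounted at the origin on a cart in front of the work surface, level with it; the furniture and walls round the work are solid. World frame = base frame: x ahead of the robot, y to its left, z up, the work surface at z = 0. Lengths are in m, angles in rad, forces in N, time in s.
With the tool pointing down it reaches from about 0.3 to 0.875 m from the base axis. Payload 6.4 kg.
Tool frame: the origin (TCP) lies midway between the tips of the shut fingers; the grasp point (between the pads) lies 19 mm behind it (bot.pinch_z is the distance from the TCP to the grasp point, in m); z points along the fingers, y is the line along which they close (so a half turn about z gives the same grasp; the last joint's range is limited). The gripper opens to 88 mm and grips with 3 to 60 N. Pads are 18 mm wide; open, the fingers measure 123 mm over their backs; the gripper's body (75 mm by 187 mm) begins 45 mm behind the grasp point.
Start: joints at [-1.431, 0.181, 1.607, -0, 1.354, -0.206], TCP at [0.195, -0.541, 0.239] pointing down, gripper open.
Joint ranges: [-2.99, 2.99], [-0.89, 2.07], [0.3, 2.58], [-1.14, 4.28], [0, 2.63], [-3.12, 3.12]. Speed limits (rad/s): [2.57, 2.57, 3.01, 3.14, 3.14, 3.14].

### API

Orientations are given as a unit quaternion [w, x, y, z].
In Python, from workcell import bot gives the robot as it stands.
- The arm moves only by the tool jog_arm, never from a script. Its argument "steps" is a list of rows, each an object with "dr": the turn, a rotation vector about the tool's x, y, z in degrees, a list of three; "travel": the shift along the tool's x, y, z in cm, a list of three; "jaw": the closure, from 0 (fully open) to 1 (shut). A call has 1 to 12 rows; each row is the pose to reach, as a shift and turn from the pose commanded when the call began, along the tool's axes at that moment; what a row does not reach only later rows make up. A row lasts 1/8 s, in which the tool goes at most 62.5 mm and 10.7 degrees, less where a joint would pass 70% of its speed; a pose out of reach is approached as far as the arm can. A call with a gripper value outside its range is refused whole. The fingers move at their own pace and stop on an object; the grip force is fixed at half the most. Time passes only in rows, so rows that repeat a pose let the fingers close. It gives the time, the measured TCP pose, the force, the opening and the grip force at its end, in the units of the state.
- bot.read_state(): the state, without advancing time (a new reading comes with each control period).
- bot.read_camera(name): name is "scene" or "top" or "wrist"; returns a dict with "color" (480x640x3 uint8, blue, green, red), "mtx" (3x3 intrinsics, pixels), "cam_to_world" (4x4, takes a point from camera to world coordinates); the wrist camera has in their place "T_tool_cam" (4x4, takes a point from camera to tool coordinates, whose origin is the TCP and whose axes are the flange's). Camera axes: x right, y down, z forward; pixel columns grow to the right and rows downward; lengths in m; the calibration is good to about 2 mm. The wrist camera is an equidistant fisheye: a pixel r from the principal point sees the ray r / f radians off the axis. A picture is of the moment at which its call begins: read the wrist's pose just before it. There is no depth.
- bot.close_job(): hands the job in; it is judged then, once.
The state is a dict: "time": time; "qpos": joint angles; "dq": joint speeds; "effort": joint torques, N m; "tool_pos": TCP position; "orientation": TCP orientation; "contact_force": force on the tool from outside, world axes, zero at the start; "torque": the same for the moment, N m; "width": finger opening in m; "gripper_force": force on a finger pad.
Only numpy, scipy, OpenCV 4.12 (cv2) and the standard library are available. Lean on these libraries where they do the work, as an engineer would, in place of code of your own. Each camera call takes 0.05 s, during which the arm holds its last target. There are 200 camera calls.

## Working session

There is one attempt and no reset: what is moved stays moved. The work goes in short steps, Python scripts to look and compute and a tool call to move; the robot and the scene stay as the last step left them, time stands still between calls to the robot, and variables do not carry over. Pictures are saved under pics/ and viewed, at most 14 in all, crops included, and the job is handed in when it is done.

Besides the shell and the picture viewer there is one more tool, called after "Call:" as name([rows], argument=value, ...), one row to a line, values as JSON. jog_arm: Moves the arm, as the interface text tells. Its arguments: {"type":"object","properties":{"steps":{"type":"array"}},"required":["steps"]}

```bash
ls; mkdir -p pics; python3 - <<'E'
from workcell import bot
import cv2,numpy as np
s=bot.read_state();print({k:np.round(v,3).tolist() for k,v in s.items()},bot.pinch_z)
for n in("top","scene"):
    c=bot.read_camera(n);cv2.imwrite(f"pics/{n}0.png",c["color"]);print(n,c["mtx"].round(1).tolist(),c["cam_to_world"].round(3).tolist())
    np.savez(f"{n}0.npz",**c)
E
```

```text
pics
{'time': 0.0, 'qpos': [-1.431, 0.182, 1.608, -0.0, 1.354, -0.206], 'dq': [0.0, -0.0, -0.001, 0.001, -0.0, 0.002], 'effort': [-0.0, -43.387, -34.185, 0.07, 0.039, -0.0], 'tool_pos': [0.195, -0.54, 0.238], 'orientation': [-0.001, 0.985, 0.172, 0.0], 'contact_force': [0.008, 0.45, 0.441], 'torque': [0.048, -0.066, 0.018], 'gripper_force': 0.0, 'width': 0.088} 0.0187
top [[452.3, 0.0, 317.6], [0.0, 452.3, 243.5], [0.0, 0.0, 1.0]] [[-0.016, -0.999, 0.041, 0.435], [-1.0, 0.016, -0.011, -0.354], [0.01, -0.041, -0.999, 0.946], [0.0, 0.0, 0.0, 1.0]]
scene [[537.1, 0.0, 311.9], [0.0, 537.1, 240.5], [0.0, 0.0, 1.0]] [[0.526, -0.382, 0.76, -0.29], [-0.851, -0.221, 0.477, -0.837], [-0.015, -0.897, -0.441, 0.533], [0.0, 0.0, 0.0, 1.0]]
```

View pics/top0.png

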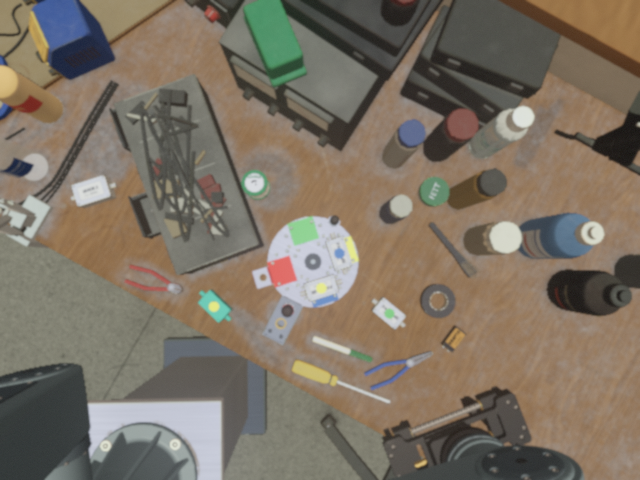

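View pics/scene0.png

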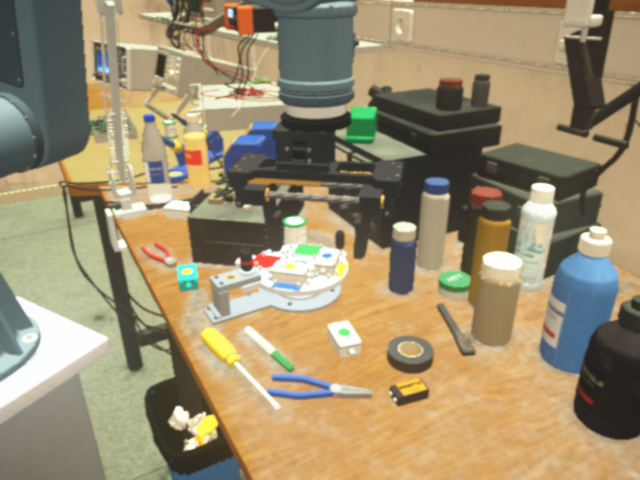

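The top view shows the fixture at (313,261), with the blue module at (340,254) in the yellow nest and the yellow module at (320,290) in the blue nest. The pin is at (287,310), the handle at (334,220), the green module at (389,313) and the reel at (255,184). The red nest at (282,270) is empty and I see no red module. Turquoise look-alike at (214,306); white labelled box at (93,191) is not meant either.

```bash
cat > h.py <<'E'
import cv2,numpy as np
from scipy.spatial.transform import Rotation as R
def ray(c,u,v):
    T=c["cam_to_world"];d=T[:3,:3]@np.linalg.solve(c["mtx"],[u,v,1.]);return T[:3,3],d
def onz(c,u,v,z):
    o,d=ray(c,u,v);return o+d*(z-o[2])/d[2]
def tri(r1,r2):
    (o1,d1),(o2,d2)=r1,r2
    A=np.stack([d1,-d2],1);t=np.linalg.lstsq(A,o2-o1,rcond=None)[0]
    p,q=o1+t[0]*d1,o2+t[1]*d2;return (p+q)/2,np.linalg.norm(p-q)
def blobs(im,lo,hi,box,amin=8):
    h=cv2.cvtColor(im,cv2.COLOR_BGR2HSV);lo=np.array(lo);hi=np.array(hi)
    m=cv2.inRange(h,lo,hi) if lo[0]<=hi[0] else cv2.inRange(h,lo,np.array([180,*hi[1:]]))|cv2.inRange(h,np.array([0,*lo[1:]]),hi)
    k=np.zeros_like(m);x0,y0,x1,y1=box;k[y0:y1,x0:x1]=m[y0:y1,x0:x1]
    n,l,s,c=cv2.connectedComponentsWithStats(k)
    return [(*c[i].round(1),int(s[i,4]),s[i,2:4].tolist(),cv2.minAreaRect(np.argwhere(l==i)[:,::-1].astype(np.float32))) for i in range(1,n) if s[i,4]>=amin]
E
python3 - <<'E'
from h import *
t=dict(np.load("top0.npz"));s=dict(np.load("scene0.npz"))
im=t["color"];box=(240,200,420,350)
for n,lo,hi,z in [("green",(45,60,80),(75,255,255),.056),("red",(172,90,80),(8,255,255),.056),("blue",(95,80,80),(125,255,255),.08),("yellow",(22,80,120),(35,255,255),.08)]:
    for b in blobs(im,lo,hi,box): print(n,b[:4],onz(t,*b[:2],z).round(4),np.round(b[4][2]))
cv2.imwrite("pics/crop_top.png",np.hstack([cv2.resize(im[205:345,235:375],(560,560),interpolation=3),cv2.resize(im[280:340,360:420],(240,240),interpolation=3).repeat(1,0) if 0 else cv2.copyMakeBorder(cv2.resize(im[280:340,360:420],(240,240),interpolation=3),0,320,0,0,0)]))
E
```

```text
green (np.float64(302.9), np.float64(230.7), 520, [30, 29]) [ 0.4966 -0.3352  0.056 ] 72.0
green (np.float64(389.0), np.float64(313.2), 59, [9, 9]) [ 0.3319 -0.5016  0.056 ] 90.0
red (np.float64(281.1), np.float64(271.3), 572, [29, 31]) [ 0.4173 -0.2913  0.056 ] 72.0
blue (np.float64(338.9), np.float64(253.0), 61, [9, 9]) [ 0.451  -0.4041  0.08  ] 90.0
blue (np.float64(324.7), np.float64(300.4), 111, [24, 11]) [ 0.3611 -0.3753  0.08  ] 72.0
yellow (np.float64(351.4), np.float64(248.6), 122, [13, 25]) [ 0.4591 -0.4282  0.08  ] 73.0
yellow (np.float64(320.8), np.float64(287.7), 58, [9, 9]) [ 0.3853 -0.3683  0.08  ] 45.0
```

View pics/crop_top.png

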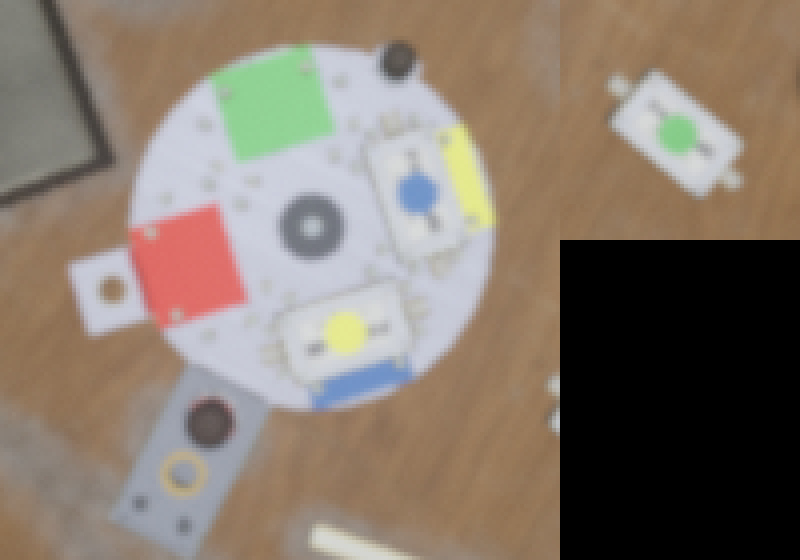

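The crop confirms it: plain white module with a blue dot in the yellow-floored nest, a yellow-dot white one in the blue nest, and a green-dot one on the bench. The pin is in the bracket, with the gold-ringed parking hole beside it, and the test lug is at left. I'm moving above the table for a close wrist look.

Call:
jog_arm([
  {"travel": [5,-1.6,-2],"dr": [0,0,1],"jaw": 0},
  {"travel": [10,-3.2,-4],"dr": [0,0,2],"jaw": 0},
  {"travel": [15,-4.9,-6],"dr": [0,0,3.3],"jaw": 0},
  {"travel": [20,-6.5,-6],"dr": [0,0,3.3],"jaw": 0},
  {"travel": [25,-8.2,-6],"dr": [0,0,3.3],"jaw": 0},
  {"travel": [29,-9.5,-6],"dr": [0,0,3.3],"jaw": 0},
  {"travel": [29,-9.5,-6],"dr": [0,0,3.3],"jaw": 0},
  {"travel": [29,-9.5,-6],"dr": [0,0,3.3],"jaw": 0},
])

```text
time: 1.1
tool_pos: [0.4351, -0.3534, 0.2983]
orientation: [-0.0, 0.99, 0.144, -0.0]
contact_force: [0.2, 0.3, 0.5]
width: 0.0883
gripper_force: 0.0
```

```bash
cat >> h.py <<'E'
from workcell import bot
def pose():
    s=bot.read_state();w,x,y,z=s["orientation"];T=np.eye(4);T[:3,:3]=R.from_quat([x,y,z,w]).as_matrix();T[:3,3]=s["tool_pos"];return T,s
def wrist(name):
    T,s=pose();c=bot.read_camera("wrist");c["W"]=T@c["T_tool_cam"];cv2.imwrite(f"pics/{name}.png",c["color"]);np.savez(name+".npz",**{k:v for k,v in c.items() if k!="name"});return c
def wonz(c,u,v,z):
    K=c["mtx"];a=np.array([u-K[0,2],v-K[1,2]]);r=np.hypot(*a);th=r/K[0,0]
    d=c["W"][:3,:3]@np.array([*(a/max(r,1e-9)*np.sin(th)),np.cos(th)]);o=c["W"][:3,3];return o+d*(z-o[2])/d[2]
def to(x,y,z,psi):
    T,s=pose();p=T[:3,:3].T@(np.array([x,y,z])-T[:3,3]);now=np.degrees(np.arctan2(T[1,0],T[0,0]))
    print("travel cm",(p*100).round(2),"turn z",round((now-psi+180)%360-180,2),"at",T[:3,3].round(4),round(now,2),"tilt",T[:2,2].round(4),"q",np.round(s["qpos"],2),"F",np.round(s["contact_force"],1),"w",round(s["width"],4))
E
python3 - <<'E'
from h import *
to(.436,-.3533,.3,16.5)
c=wrist("w1");print(c["mtx"].round(1).tolist(),c["T_tool_cam"].round(4).tolist())
t=bot.read_camera("top");cv2.imwrite("pics/top1.png",t["color"])
for n,lo,hi in [("red",(172,100,80),(8,255,255)),("green",(45,60,80),(75,255,255))]:
    for b in blobs(t["color"],lo,hi,(330,200,640,480)):print(n,b[:4])
E
```

```text
travel cm [ 0.09  0.01 -0.17] turn z 0.04 at [ 0.4351 -0.3534  0.2983] 16.54 tilt [-0.0009  0.0002] q [-0.89  0.1   1.57 -0.    1.47  0.39] F [0.2 0.3 0.5] w 0.0883
[[371.6, 0.0, 321.0], [0.0, 371.6, 235.6], [0.0, 0.0, 1.0]] [[0.0005, -0.9591, -0.283, 0.0728], [1.0, 0.0006, -0.0002, -0.0002], [0.0004, -0.283, 0.9591, -0.1467], [0.0, 0.0, 0.0, 1.0]]
green (np.float64(433.3), np.float64(201.9), 96, [22, 6])
green (np.float64(361.2), np.float64(355.8), 107, [21, 11])
```

View pics/w1.png

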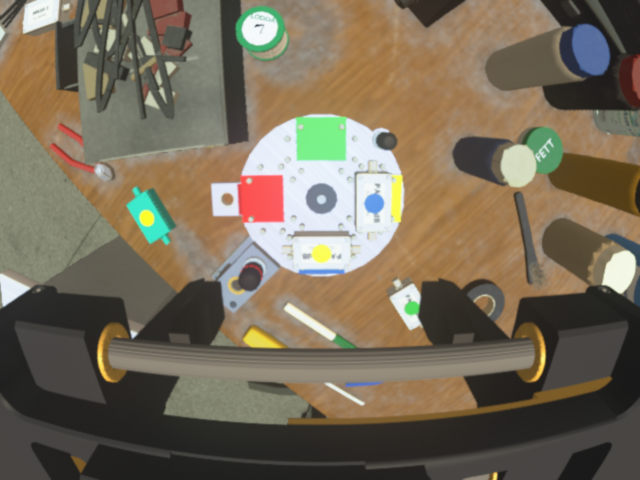

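The wrist view shows the table hub at (321,198), blue sticker (374,204) and yellow sticker (321,253). The green module is at (412,305), pin knob at (250,275), park hole near (237,290) and test lug hole at (227,199). The red module is absent.

```bash
python3 - <<'E'
from h import *
c=dict(np.load("w1.npz"));t=dict(np.load("top0.npz"));im=c["color"]
P={}
for n,lo,hi,z,box in [("bS",(100,80,80),(125,255,255),.08,(355,185,392,222)),("yS",(20,90,120),(35,255,255),.08,(305,240,338,265)),("gS",(45,80,80),(80,255,255),.026,(400,290,425,318)),("gN",(45,80,80),(80,255,255),.054,(280,110,360,165)),("rN",(172,90,80),(8,255,255),.054,(235,170,290,225)),("yN",(24,90,120),(35,255,255),.054,(388,170,410,225)),("bN",(100,80,80),(125,255,255),.054,(295,262,350,280))]:
    for b in blobs(im,lo,hi,box,15):
        p=wonz(c,*b[:2],z);P[n]=p
        cor=[wonz(c,*q,z)[:2] for q in cv2.boxPoints(b[4])]
        e=[cor[(i+1)%4]-cor[i] for i in range(4)]
        print(n,b[:4],p.round(4),"edges mm",[round(float(np.linalg.norm(v))*1000) for v in e[:2]],"ang",[round(float(np.degrees(np.arctan2(v[1],v[0]))),1) for v in e[:2]])
B,Y=P["bS"][:2],P["yS"][:2];d=B-Y;L=np.linalg.norm(d);print("sep",L);A=(B+Y)/2+np.array([-d[1],d[0]])/L*.0375
print("axis from stickers",A,"ang blue",np.degrees(np.arctan2(*(B-A)[::-1])))
# disc: light grey, rim points by polar edge scan
g=cv2.cvtColor(im,cv2.COLOR_BGR2GRAY).astype(float)
hsv=cv2.cvtColor(im,cv2.COLOR_BGR2HSV)
pts=[]
for a in np.radians(np.r_[0:360:4]):
    rr=np.arange(70,92,.5);v=[hsv[int(198+r*np.sin(a)),int(322+r*np.cos(a)),1] for r in rr]
    k=np.argmax(np.diff(np.convolve(v,np.ones(3)/3,'same'))[2:-2])+2;pts.append(wonz(c,322+rr[k]*np.cos(a),198+rr[k]*np.sin(a),.054)[:2])
pts=np.array(pts)
for _ in range(6):
    M=np.c_[2*pts,np.ones(len(pts))];x=np.linalg.lstsq(M,(pts**2).sum(1),rcond=None)[0];r=np.sqrt(x[2]+x[:2]@x[:2]);e=np.abs(np.linalg.norm(pts-x[:2],axis=1)-r);pts=pts[e<max(2*np.median(e),.0008)]
print("disc",x[:2],r,len(pts))
for n,u,v,z in [("hub",321,198,.056),("testhole",227,199,.054),("park",237,290,.069),("knobtop",251,270,.112),("handle",386,141,.09)]:
    p=wonz(c,u,v,z);print(n,p.round(4),"r",np.linalg.norm(p[:2]-x[:2]).round(4),"ang",np.degrees(np.arctan2(*(p[:2]-x[:2])[::-1])).round(1))
b=blobs(im,(0,0,150),(180,60,255),(385,275,430,335),100)
for q in b: print("gbody",q[:4],wonz(c,*q[:2],.026).round(4))
to(.435,-.353,.3,16.5)
cv2.imwrite("pics/w1crop.png",cv2.resize(im[225:330,190:440],(750,315),interpolation=3))
E
```

```text
bS (np.float64(373.9), np.float64(203.1), 299, [20, 21]) [ 0.4494 -0.4044  0.08  ] edges mm [19, 19] ang [-27.1, -117.2]
yS (np.float64(321.1), np.float64(253.4), 274, [21, 18]) [ 0.383  -0.3686  0.08  ] edges mm [19, 19] ang [-27.1, -119.8]
gS (np.float64(412.1), np.float64(307.9), 162, [16, 14]) [ 0.3264 -0.5081  0.026 ] edges mm [19, 20] ang [13.1, -85.2]
gN (np.float64(321.0), np.float64(138.3), 2051, [51, 43]) [ 0.4953 -0.3351  0.054 ] edges mm [52, 44] ang [-73.4, -163.0]
rN (np.float64(261.0), np.float64(198.1), 2014, [46, 48]) [ 0.416  -0.2912  0.054 ] edges mm [49, 52] ang [-72.9, -163.2]
yN (np.float64(396.4), np.float64(197.7), 421, [12, 48]) [ 0.4584 -0.4312  0.054 ] edges mm [52, 11] ang [17.4, -73.7]
bN (np.float64(321.4), np.float64(271.4), 187, [46, 5]) [ 0.3537 -0.3777  0.054 ] edges mm [51, 5] ang [-73.4, -162.2]
sep 0.0754003451414201
axis from stickers [ 0.4339777  -0.35347637] ang blue -73.13697341645066
disc [ 0.43394395 -0.35384223] 0.0901534758599344 48
hub [ 0.4346 -0.3531  0.056 ] r 0.001 ang 45.7
testhole [ 0.4048 -0.2549  0.054 ] r 0.1032 ang 106.4
park [ 0.3097 -0.2911  0.069 ] r 0.1392 ang 153.2
knobtop [ 0.3575 -0.3049  0.112 ] r 0.0908 ang 147.4
handle [ 0.5123 -0.3948  0.09  ] r 0.0884 ang -27.6
gbody (np.float64(406.7), np.float64(304.4), 751, [33, 47]) [ 0.3293 -0.4992  0.026 ]
travel cm [ 0.06 -0.09 -0.15] turn z -0.07 at [ 0.4347 -0.354   0.2985] 16.43 tilt [-0.0006  0.0002] q [-0.9   0.1   1.57 -0.    1.47  0.39] F [ 0.2  0.5 -0.8] w 0.0884
```

View pics/w1crop.png

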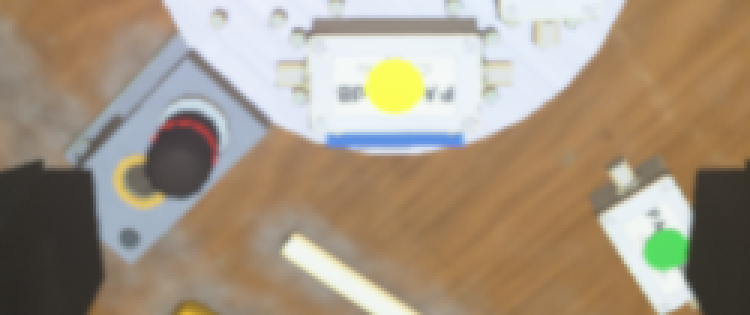

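The yellow nest, blue nest and axis agree with the given sizes: sticker separation is 75.4 mm (75.0 expected), disc radius 90.2 mm and test hole at 103.2 mm. The blue module comes out first, parked temporarily in the free red nest.

Call:
jog_arm([
  {"travel": [0,2.5,4],"dr": [0,0,-0.2],"jaw": 0.45},
  {"travel": [-0.06,5.24,9],"dr": [0,0,-0.2],"jaw": 0.45},
  {"travel": [-0.06,5.24,14],"dr": [0,0,-0.2],"jaw": 0.45},
  {"travel": [-0.06,5.24,18.5],"dr": [0,0,-0.2],"jaw": 0.45},
  {"travel": [-0.06,5.24,19.85],"dr": [0,0,-0.2],"jaw": 0.45},
  {"travel": [-0.06,5.24,19.85],"dr": [0,0,-0.2],"jaw": 0.45},
  {"travel": [-0.06,5.24,19.85],"dr": [0,0,-0.2],"jaw": 0.45},
])

```text
time: 2.08
tool_pos: [0.4507, -0.4053, 0.1026]
orientation: [0.002, 0.989, 0.145, 0.001]
contact_force: [-1.2, -0.6, 0.3]
width: 0.0483
gripper_force: 0.0
```

```bash
python3 - <<'E'
from h import *
to(.4492,-.4043,.058,16.7)
c=wrist("w2")
E
```

```text
travel cm [-0.12 -0.15  4.46] turn z -0.01 at [ 0.4507 -0.4053  0.1026] 16.69 tilt [ 0.0023 -0.0031] q [-0.93  0.4   1.63  0.    1.11  0.35] F [-1.2 -0.6  0.3] w 0.0483
```

View pics/w2.png

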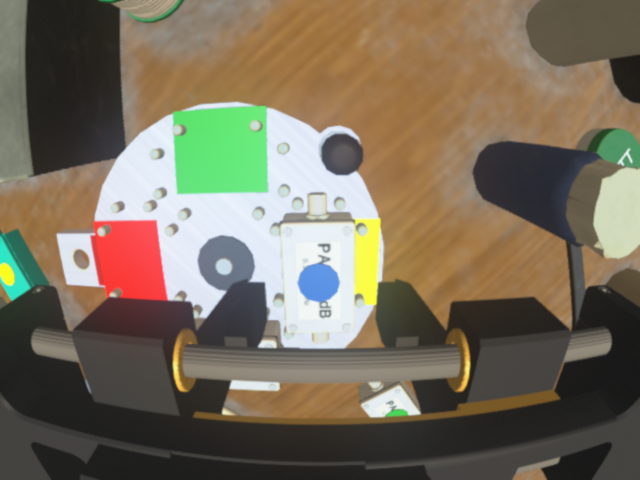

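The fingers straddle the blue module: sticker at (319,283), yellow paint strip to its right. The hub is flat. Descending.

Call:
jog_arm([
  {"travel": [-0.1,-0.1,2],"dr": [0,0,0],"jaw": 0.45},
  {"travel": [-0.1,-0.1,3.5],"dr": [0,0,0],"jaw": 0.45},
  {"travel": [-0.1,-0.1,3.5],"dr": [0,0,0],"jaw": 0.45},
  {"travel": [-0.1,-0.1,3.5],"dr": [0,0,0],"jaw": 0.45},
  {"travel": [-0.1,-0.1,3.5],"dr": [0,0,0],"jaw": 0.45},
])

```text
time: 2.75
tool_pos: [0.4489, -0.4034, 0.0657]
orientation: [0.0, 0.989, 0.145, 0.0]
contact_force: [0.4, 0.8, 1.3]
width: 0.0484
gripper_force: 0.0
```

```bash
python3 - <<'E'
from h import *
to(.4492,-.4043,.058,16.7)
E
```

```text
travel cm [0.   0.09 0.77] turn z 0.02 at [ 0.4489 -0.4034  0.0657] 16.72 tilt [ 0.0005 -0.0007] q [-0.93  0.45  1.65  0.    1.05  0.35] F [0.4 0.8 1.3] w 0.0484
```

Call:
jog_arm([
  {"travel": [0,0.09,0.77],"dr": [0,0,0],"jaw": 0.45},
  {"travel": [0,0.09,0.77],"dr": [0,0,0],"jaw": 0.45},
  {"travel": [0,0.09,0.77],"dr": [0,0,0],"jaw": 1},
  {"travel": [0,0.09,0.77],"dr": [0,0,0],"jaw": 1},
  {"travel": [0,0.09,0.77],"dr": [0,0,0],"jaw": 1},
  {"travel": [0,0.09,0.77],"dr": [0,0,0],"jaw": 1},
  {"travel": [0,0.09,-1],"dr": [0,0,0],"jaw": 1},
  {"travel": [0,0.09,-3],"dr": [0,0,0],"jaw": 1},
  {"travel": [0,-3,-4],"dr": [0,0,0],"jaw": 1},
  {"travel": [0,-7,-4],"dr": [0,0,0],"jaw": 1},
  {"travel": [0,-10.5,-3],"dr": [0,0,0],"jaw": 1},
  {"travel": [0,-10.5,-2.5],"dr": [0,0,0],"jaw": 1},
])

```text
time: 4.25
tool_pos: [0.418, -0.3004, 0.0911]
orientation: [-0.0, 0.989, 0.146, -0.0]
contact_force: [0.2, -0.1, -0.8]
width: 0.036
gripper_force: 29.9
```

Call:
jog_arm([
  {"travel": [0,0,0],"dr": [0,0,0],"jaw": 1},
  {"travel": [0,0,0],"dr": [0,0,0],"jaw": 1},
])

```text
time: 4.5
tool_pos: [0.4192, -0.304, 0.0912]
orientation: [0.001, 0.989, 0.145, 0.001]
contact_force: [-0.8, 0.0, -1.6]
width: 0.0356
gripper_force: 29.9
```

```bash
python3 - <<'E'
from h import *
to(.4188,-.3027,.059,16.7)
c=wrist("w3")
E
```

```text
travel cm [-0.   -0.14  3.22] turn z -0.02 at [ 0.4192 -0.304   0.0912] 16.68 tilt [ 0.0014 -0.0017] q [-0.86  0.24  1.87 -0.    1.03  0.42] F [-0.8  0.  -1.6] w 0.0356
```

View pics/w3.png

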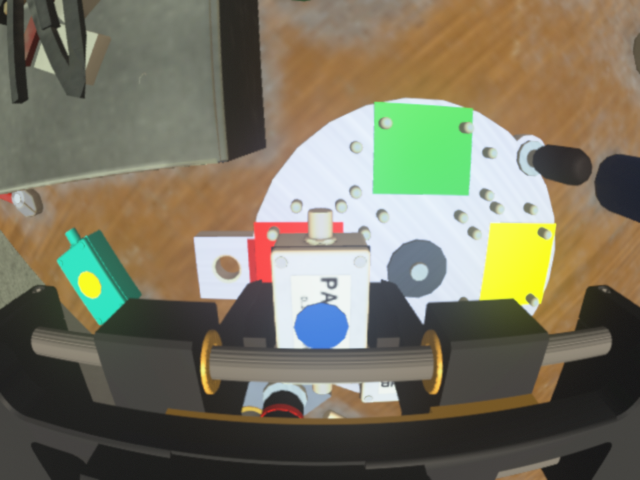

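The blue module is held squarely over the red nest. The gripper body clears the tray by over 1 cm in plan. Lowering.

Call:
jog_arm([
  {"travel": [0,0,1],"dr": [0,0,0],"jaw": 1},
  {"travel": [0,-0.05,2],"dr": [0,0,0],"jaw": 1},
  {"travel": [0,-0.05,2],"dr": [0,0,0],"jaw": 1},
  {"travel": [0,-0.05,2],"dr": [0,0,0],"jaw": 1},
  {"travel": [0,-0.05,2],"dr": [0,0,0],"jaw": 1},
])

```text
time: 5.18
tool_pos: [0.4184, -0.3022, 0.0705]
orientation: [0.0, 0.989, 0.145, 0.0]
contact_force: [-0.4, 0.3, -1.9]
width: 0.0361
gripper_force: 29.9
```

```bash
python3 - <<'E'
from h import *
to(.4188,-.3027,.0585,16.7)
E
```

```text
travel cm [0.02 0.06 1.2 ] turn z 0.01 at [ 0.4184 -0.3022  0.0705] 16.71 tilt [ 0.0003 -0.0004] q [-0.86  0.27  1.88 -0.    0.99  0.42] F [-0.4  0.3 -1.9] w 0.0361
```

Call:
jog_arm([
  {"travel": [0.02,0.06,0.4],"dr": [0,0,0],"jaw": 1},
  {"travel": [0.02,0.06,0.8],"dr": [0,0,0],"jaw": 1},
  {"travel": [0.02,0.06,1.15],"dr": [0,0,0],"jaw": 1},
  {"travel": [0.02,0.06,1.2],"dr": [0,0,0],"jaw": 1},
  {"travel": [0.02,0.06,1.2],"dr": [0,0,0],"jaw": 1},
])

```text
time: 5.8
tool_pos: [0.4186, -0.3025, 0.0582]
orientation: [-0.0, 0.989, 0.145, -0.0]
contact_force: [-0.2, 0.7, -1.7]
width: 0.0361
gripper_force: 29.9
```

Call:
jog_arm([
  {"travel": [0,0,0],"dr": [0,0,0],"jaw": 0.45},
  {"travel": [0,0,0],"dr": [0,0,0],"jaw": 0.45},
  {"travel": [0,0,-3],"dr": [0,0,0],"jaw": 0.45},
  {"travel": [0,0,-6],"dr": [0,0,-10],"jaw": 0.45},
  {"travel": [-1,1,-6.2],"dr": [0,0,-20],"jaw": 0.45},
  {"travel": [-2,2,-6.2],"dr": [0,0,-30],"jaw": 0.45},
  {"travel": [-3,3,-6.2],"dr": [0,0,-40],"jaw": 0.45},
  {"travel": [-4,4,-6.2],"dr": [0,0,-50],"jaw": 0.45},
  {"travel": [-5.3,5.3,-6.2],"dr": [0,0,-60],"jaw": 0.45},
  {"travel": [-5.3,5.3,-6.2],"dr": [0,0,-70],"jaw": 0.45},
  {"travel": [-5.3,5.3,-5],"dr": [0,0,-80],"jaw": 0.45},
  {"travel": [-5.3,5.3,-4.5],"dr": [0,0,-90],"jaw": 0.45},
])

```text
time: 7.3
tool_pos: [0.383, -0.3684, 0.1029]
orientation: [-0.0, 0.595, 0.804, 0.0]
contact_force: [0.2, 0.1, 0.3]
width: 0.0485
gripper_force: 0.0
```

Call:
jog_arm([
  {"travel": [0,0,0],"dr": [0,0,0],"jaw": 0.45},
  {"travel": [0,0,0],"dr": [0,0,0],"jaw": 0.45},
  {"travel": [0,0,0],"dr": [0,0,0],"jaw": 0.45},
])

```text
time: 7.68
tool_pos: [0.3833, -0.3687, 0.1036]
orientation: [0.0, 0.598, 0.802, -0.0]
contact_force: [-0.2, -0.0, -0.3]
width: 0.0484
gripper_force: 0.0
```

```bash
python3 - <<'E'
from h import *
to(.3832,-.3687,.058,106.7)
c=wrist("w4");im=c["color"]
for n,lo,hi in [("yS",(20,90,120),(35,255,255)),("bS",(100,80,80),(125,255,255))]:
    for b in blobs(im,lo,hi,(60,100,560,330),200):print(n,b[:4],wonz(c,*b[:2],.08).round(4))
E
```

```text
travel cm [ 0.01 -0.01  4.56] turn z -0.09 at [ 0.3833 -0.3687  0.1036] 106.61 tilt [ 0.0004 -0.0006] q [-0.99  0.25  1.82 -0.    1.07 -1.28] F [-0.2 -0.  -0.3] w 0.0484
yS (np.float64(95.2), np.float64(149.9), 4244, [78, 114]) [ 0.2515 -0.3359  0.08  ]
yS (np.float64(321.9), np.float64(280.4), 1219, [41, 38]) [ 0.3838 -0.3689  0.08  ]
bS (np.float64(435.0), np.float64(173.8), 1360, [41, 43]) [ 0.4197 -0.302   0.08  ]
bS (np.float64(273.1), np.float64(259.4), 1721, [26, 87]) [ 0.3577 -0.3651  0.08  ]
bS (np.float64(85.4), np.float64(292.9), 303, [19, 40]) [ 0.2534 -0.4204  0.08  ]
bS (np.float64(65.1), np.float64(311.8), 224, [14, 44]) [ 0.2371 -0.4405  0.08  ]
```

View pics/w4.png

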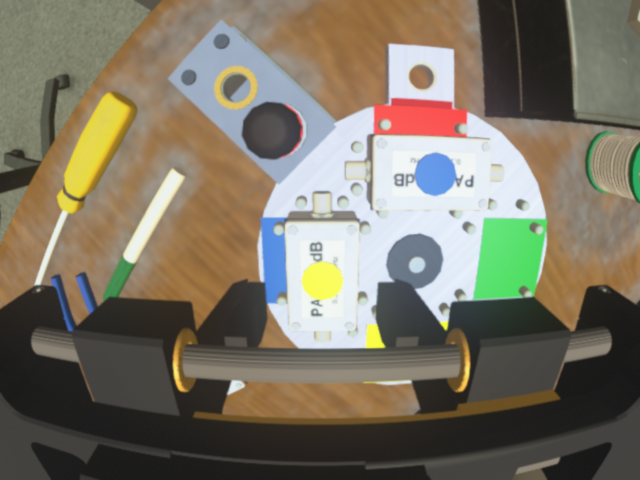

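The blue module is seated in the red nest, sticker at (435,174). The yellow module at (322,280) is between the fingers. Grasping it and turning it to the yellow nest.

Call:
jog_arm([
  {"travel": [0.03,0,2.3],"dr": [0,0,0],"jaw": 0.45},
  {"travel": [0.03,0,4],"dr": [0,0,0],"jaw": 0.45},
  {"travel": [0.03,0,4.55],"dr": [0,0,0],"jaw": 0.45},
  {"travel": [0.03,0,4.55],"dr": [0,0,0],"jaw": 0.45},
  {"travel": [0.03,0,4.55],"dr": [0,0,0],"jaw": 1},
  {"travel": [0.03,0,4.55],"dr": [0,0,0],"jaw": 1},
  {"travel": [0.03,0,4.55],"dr": [0,0,0],"jaw": 1},
  {"travel": [0.03,0,4.55],"dr": [0,0,0],"jaw": 1},
  {"travel": [0.03,0,3],"dr": [0,0,0],"jaw": 1},
  {"travel": [0.03,0,1],"dr": [0,0,0],"jaw": 1},
  {"travel": [0.03,0,-1],"dr": [0,0,0],"jaw": 1},
  {"travel": [0.03,0,-1],"dr": [0,0,0],"jaw": 1},
])

```text
time: 9.22
tool_pos: [0.3838, -0.3693, 0.1153]
orientation: [0.002, 0.597, 0.802, -0.001]
contact_force: [-0.3, 0.0, -1.0]
width: 0.0357
gripper_force: 30.0
```

```bash
python3 - <<'E'
from h import *
to(.4492,-.4043,.09,16.7)
E
```

```text
travel cm [-5.22  5.26  2.55] turn z 90.02 at [ 0.3838 -0.3693  0.1153] 106.72 tilt [ 0.0021 -0.0032] q [-0.99  0.23  1.82 -0.    1.09 -1.28] F [-0.3  0.  -1. ] w 0.0357
```

Call:
jog_arm([
  {"travel": [-1,1,0],"dr": [0,0,10],"jaw": 1},
  {"travel": [-2,2,0],"dr": [0,0,20],"jaw": 1},
  {"travel": [-3,3,0],"dr": [0,0,30],"jaw": 1},
  {"travel": [-4,4,0],"dr": [0,0,40],"jaw": 1},
  {"travel": [-5,5,0],"dr": [0,0,50],"jaw": 1},
  {"travel": [-5.22,5.26,0],"dr": [0,0,60],"jaw": 1},
  {"travel": [-5.22,5.26,0],"dr": [0,0,70],"jaw": 1},
  {"travel": [-5.22,5.26,0],"dr": [0,0,80],"jaw": 1},
  {"travel": [-5.22,5.26,1],"dr": [0,0,90],"jaw": 1},
  {"travel": [-5.22,5.26,2.5],"dr": [0,0,90],"jaw": 1},
  {"travel": [-5.22,5.26,3.5],"dr": [0,0,90],"jaw": 1},
  {"travel": [-5.22,5.26,3.8],"dr": [0,0,90],"jaw": 1},
])

```text
time: 10.72
tool_pos: [0.4478, -0.4023, 0.0737]
orientation: [-0.001, 0.989, 0.146, -0.001]
contact_force: [-0.0, -0.1, -0.9]
width: 0.0357
gripper_force: 30.0
```

Call:
jog_arm([
  {"travel": [0,0,0],"dr": [0,0,0],"jaw": 1},
  {"travel": [0,0,0],"dr": [0,0,0],"jaw": 1},
])

```text
time: 10.98
tool_pos: [0.4487, -0.4034, 0.0757]
orientation: [0.0, 0.989, 0.146, 0.0]
contact_force: [0.0, 0.5, -0.8]
width: 0.0357
gripper_force: 30.0
```

```bash
python3 - <<'E'
from h import *
to(.4492,-.4043,.058,16.7)
E
```

```text
travel cm [0.02 0.1  1.77] turn z 0.04 at [ 0.4487 -0.4034  0.0757] 16.74 tilt [ 0.0005 -0.0006] q [-0.93  0.43  1.65  0.    1.06  0.35] F [ 0.   0.5 -0.8] w 0.0357
```

Call:
jog_arm([
  {"travel": [0.02,0.1,0.3],"dr": [0,0,0],"jaw": 1},
  {"travel": [0.02,0.1,0.8],"dr": [0,0,0],"jaw": 1},
  {"travel": [0.02,0.1,1.3],"dr": [0,0,0],"jaw": 1},
  {"travel": [0.02,0.1,1.75],"dr": [0,0,0],"jaw": 1},
  {"travel": [0.02,0.1,1.75],"dr": [0,0,0],"jaw": 1},
  {"travel": [0.02,0.1,1.75],"dr": [0,0,0],"jaw": 1},
])

```text
time: 11.72
tool_pos: [0.4491, -0.404, 0.0584]
orientation: [-0.0, 0.989, 0.145, 0.0]
contact_force: [-1.9, 2.2, 5.8]
width: 0.0356
gripper_force: 30.0
```

Call:
jog_arm([
  {"travel": [0,0,0],"dr": [0,0,0],"jaw": 0.45},
  {"travel": [0,0,0],"dr": [0,0,0],"jaw": 0.45},
  {"travel": [0,0,-2],"dr": [0,0,0],"jaw": 0.45},
  {"travel": [0,0,-4],"dr": [0,0,0],"jaw": 0.45},
  {"travel": [0,-4,-5],"dr": [0,0,0],"jaw": 0.45},
  {"travel": [0,-8,-5],"dr": [0,0,0],"jaw": 0.45},
  {"travel": [0,-10.6,-4.5],"dr": [0,0,0],"jaw": 0.45},
  {"travel": [0,-10.6,-4],"dr": [0,0,0],"jaw": 0.45},
  {"travel": [0,-10.6,-4],"dr": [0,0,0],"jaw": 0.45},
  {"travel": [0,-10.6,-4],"dr": [0,0,0],"jaw": 0.45},
])

```text
time: 12.98
tool_pos: [0.419, -0.3038, 0.0984]
orientation: [0.001, 0.989, 0.145, 0.0]
contact_force: [0.3, 0.2, -0.4]
width: 0.0485
gripper_force: 0.0
```

```bash
python3 - <<'E'
from h import *
to(.4188,-.3027,.058,16.7)
c=wrist("w5");im=c["color"]
for n,lo,hi in [("yS",(20,90,120),(35,255,255)),("bS",(100,80,80),(125,255,255))]:
    for b in blobs(im,lo,hi,(150,100,600,340),200):print(n,b[:4],wonz(c,*b[:2],.08).round(4))
E
```

```text
travel cm [ 0.01 -0.12  4.04] turn z -0.03 at [ 0.419  -0.3038  0.0984] 16.67 tilt [ 0.0009 -0.0012] q [-0.86  0.23  1.86 -0.    1.05  0.42] F [ 0.3  0.2 -0.4] w 0.0485
yS (np.float64(517.5), np.float64(280.2), 895, [32, 37]) [ 0.4484 -0.4047  0.08  ]
bS (np.float64(318.2), np.float64(283.2), 1288, [43, 40]) [ 0.4187 -0.3023  0.08  ]
```

Call:
jog_arm([
  {"travel": [0,-0.05,2],"dr": [0,0,0],"jaw": 0.45},
  {"travel": [0,-0.05,3.7],"dr": [0,0,0],"jaw": 0.45},
  {"travel": [0,-0.05,4.0],"dr": [0,0,0],"jaw": 0.45},
  {"travel": [0,-0.05,4.0],"dr": [0,0,0],"jaw": 0.45},
  {"travel": [0,-0.05,4.0],"dr": [0,0,0],"jaw": 1},
  {"travel": [0,-0.05,4.0],"dr": [0,0,0],"jaw": 1},
  {"travel": [0,-0.05,4.0],"dr": [0,0,0],"jaw": 1},
  {"travel": [0,-0.05,4.0],"dr": [0,0,0],"jaw": 1},
  {"travel": [0,-0.05,2.5],"dr": [0,0,0],"jaw": 1},
  {"travel": [0,-0.05,0.5],"dr": [0,0,0],"jaw": 1},
  {"travel": [0,-0.05,-1.5],"dr": [0,0,0],"jaw": 1},
  {"travel": [0,-0.05,-1.5],"dr": [0,0,0],"jaw": 1},
])

```text
time: 14.52
tool_pos: [0.4191, -0.3028, 0.1147]
orientation: [0.001, 0.989, 0.145, 0.001]
contact_force: [-0.3, -0.7, -1.5]
width: 0.0358
gripper_force: 29.9
```

```bash
python3 - <<'E'
from h import *
to(.3832,-.3687,.076,106.7)
E
```

```text
travel cm [-5.34  5.26  3.87] turn z -89.98 at [ 0.4191 -0.3028  0.1147] 16.72 tilt [ 0.0024 -0.0027] q [-0.86  0.2   1.86  0.    1.08  0.42] F [-0.3 -0.7 -1.5] w 0.0358
```

Call:
jog_arm([
  {"travel": [-1,1,0],"dr": [0,0,-10],"jaw": 1},
  {"travel": [-2,2,0],"dr": [0,0,-20],"jaw": 1},
  {"travel": [-3,3,0],"dr": [0,0,-30],"jaw": 1},
  {"travel": [-4,4,0],"dr": [0,0,-40],"jaw": 1},
  {"travel": [-5,5,0],"dr": [0,0,-50],"jaw": 1},
  {"travel": [-5.3,5.26,0],"dr": [0,0,-60],"jaw": 1},
  {"travel": [-5.3,5.26,0],"dr": [0,0,-70],"jaw": 1},
  {"travel": [-5.3,5.26,0],"dr": [0,0,-80],"jaw": 1},
  {"travel": [-5.3,5.26,1],"dr": [0,0,-90],"jaw": 1},
  {"travel": [-5.3,5.26,2.5],"dr": [0,0,-90],"jaw": 1},
  {"travel": [-5.3,5.26,3.5],"dr": [0,0,-90],"jaw": 1},
  {"travel": [-5.3,5.26,3.7],"dr": [0,0,-90],"jaw": 1},
])

```text
time: 16.02
tool_pos: [0.3821, -0.3668, 0.0743]
orientation: [-0.001, 0.598, 0.802, 0.0]
contact_force: [0.1, 0.1, -0.5]
width: 0.0359
gripper_force: 29.9
```

Call:
jog_arm([
  {"travel": [0,0,0],"dr": [0,0,0],"jaw": 1},
  {"travel": [0,0,0],"dr": [0,0,0],"jaw": 1},
  {"travel": [0,0,0],"dr": [0,0,0],"jaw": 1},
])

```text
time: 16.4
tool_pos: [0.3829, -0.3679, 0.0762]
orientation: [0.0, 0.597, 0.802, -0.0]
contact_force: [-0.4, 0.8, -0.8]
width: 0.036
gripper_force: 29.9
```

```bash
python3 - <<'E'
from h import *
to(.3832,-.3687,.058,106.7)
E
```

```text
travel cm [-0.08  0.01  1.82] turn z 0.0 at [ 0.3829 -0.3679  0.0762] 106.7 tilt [ 0.0005 -0.0008] q [-0.99  0.29  1.84  0.    1.01 -1.28] F [-0.4  0.8 -0.8] w 0.036
```

Call:
jog_arm([
  {"travel": [-0.08,0.02,0.3],"dr": [0,0,0],"jaw": 1},
  {"travel": [-0.08,0.02,0.8],"dr": [0,0,0],"jaw": 1},
  {"travel": [-0.08,0.02,1.3],"dr": [0,0,0],"jaw": 1},
  {"travel": [-0.08,0.02,1.8],"dr": [0,0,0],"jaw": 1},
  {"travel": [-0.08,0.02,1.8],"dr": [0,0,0],"jaw": 1},
  {"travel": [-0.08,0.02,1.8],"dr": [0,0,0],"jaw": 1},
])

```text
time: 17.15
tool_pos: [0.3834, -0.369, 0.0582]
orientation: [0.001, 0.597, 0.802, -0.0]
contact_force: [0.2, -1.3, 3.4]
width: 0.0359
gripper_force: 30.0
```

Call:
jog_arm([
  {"travel": [0,0,0],"dr": [0,0,0],"jaw": 0.45},
  {"travel": [0,0,0],"dr": [0,0,0],"jaw": 0.45},
  {"travel": [0,0,-2.5],"dr": [0,0,0],"jaw": 0.45},
  {"travel": [0,0,-6],"dr": [0,0,0],"jaw": 0.45},
  {"travel": [0,0,-10],"dr": [0,0,10],"jaw": 0},
  {"travel": [-3,0,-13],"dr": [0,0,20],"jaw": 0},
  {"travel": [-6,0,-16],"dr": [0,0,30],"jaw": 0},
  {"travel": [-9,0,-16],"dr": [0,0,40],"jaw": 0},
  {"travel": [-9,0,-16],"dr": [0,0,40],"jaw": 0},
  {"travel": [-9,0,-16],"dr": [0,0,40],"jaw": 0},
])

```text
time: 18.4
tool_pos: [0.4085, -0.4534, 0.2166]
orientation: [-0.001, 0.835, 0.551, 0.0]
contact_force: [0.7, 0.8, -0.4]
width: 0.088
gripper_force: 0.0
```

```bash
python3 - <<'E'
from h import *
to(.33,-.5,.13,66)
c=wrist("w6");im=c["color"]
for n,lo,hi,z in [("gS",(45,80,80),(80,255,255),.026),("yS",(20,90,120),(35,255,255),.08),("bS",(100,80,80),(125,255,255),.08),("W",(0,0,150),(180,55,255),.026)]:
    for b in blobs(im,lo,hi,(60,60,620,400),250):
        cor=[wonz(c,*q,z)[:2] for q in cv2.boxPoints(b[4])]
        e=[cor[(i+1)%4]-cor[i] for i in range(2)]
        print(n,b[:4],wonz(c,*b[:2],z).round(4),"edges mm",[round(float(np.linalg.norm(v))*1000) for v in e],"ang",[round(float(np.degrees(np.arctan2(v[1],v[0]))),1) for v in e],"c",np.mean(cor,0).round(4))
E
```

```text
travel cm [-7.39 -5.37  8.66] turn z 0.85 at [ 0.4085 -0.4534  0.2166] 66.85 tilt [-0.0012  0.0023] q [-1.03  0.28  1.53  0.    1.33 -0.63] F [ 0.7  0.8 -0.4] w 0.088
gS (np.float64(364.5), np.float64(68.4), 773, [57, 26]) [ 0.4945 -0.3491  0.026 ] edges mm [51, 24] ang [-20.9, -113.2] c [ 0.4946 -0.3529]
gS (np.float64(175.5), np.float64(263.8), 427, [17, 43]) [ 0.2487 -0.4463  0.026 ] edges mm [12, 45] ang [-14.0, -110.7] c [ 0.2481 -0.447 ]
gS (np.float64(517.6), np.float64(285.8), 1016, [47, 47]) [ 0.5739 -0.6146  0.026 ] edges mm [61, 49] ang [-2.4, -77.1] c [ 0.5774 -0.614 ]
gS (np.float64(267.4), np.float64(289.0), 280, [20, 19]) [ 0.3263 -0.5072  0.026 ] edges mm [20, 19] ang [32.9, -59.3] c [ 0.3265 -0.5071]
yS (np.float64(345.5), np.float64(144.4), 544, [26, 26]) [ 0.4493 -0.4037  0.08  ] edges mm [19, 19] ang [-22.4, -112.4] c [ 0.4493 -0.4037]
yS (np.float64(365.9), np.float64(168.2), 842, [57, 50]) [ 0.4568 -0.4265  0.08  ] edges mm [48, 13] ang [17.2, -71.9] c [ 0.4569 -0.4266]
yS (np.float64(110.6), np.float64(195.3), 2166, [33, 91]) [ 0.2506 -0.3576  0.08  ] edges mm 
[... 330 characters left out ...]
(np.float64(283.3), np.float64(118.1), 23203, [310, 142]) [ 0.4097 -0.3628  0.026 ] edges mm [145, 300] ang [63.7, -26.0] c [ 0.3841 -0.357 ]
W (np.float64(164.9), np.float64(195.1), 1258, [26, 88]) [ 0.2734 -0.3792  0.026 ] edges mm [27, 87] ang [-26.4, -118.2] c [ 0.2701 -0.3847]
W (np.float64(512.8), np.float64(253.3), 2006, [47, 61]) [ 0.5763 -0.5743  0.026 ] edges mm [65, 57] ang [66.6, -29.3] c [ 0.5767 -0.5759]
W (np.float64(126.4), np.float64(288.1), 508, [25, 92]) [ 0.1764 -0.4483  0.026 ] edges mm [9, 110] ang [-12.4, -111.2] c [ 0.1742 -0.4508]
W (np.float64(268.2), np.float64(287.2), 1706, [48, 63]) [ 0.328  -0.5058  0.026 ] edges mm [68, 36] ang [48.3, -39.7] c [ 0.3247 -0.5091]
```

View pics/w6.png

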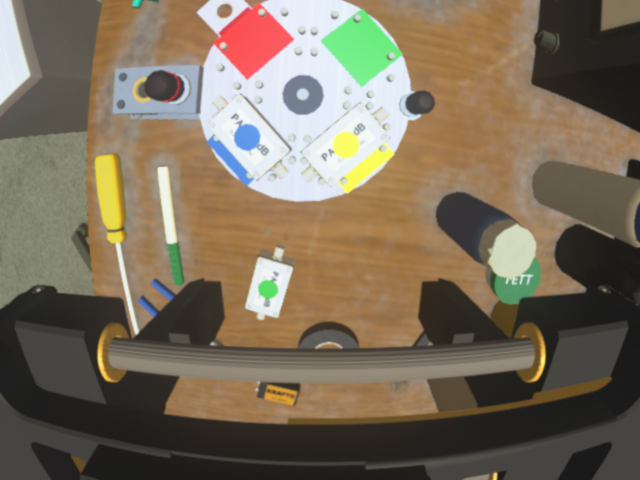

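Both modules are in their own nests: blue sticker (247,137), yellow sticker (346,144). Green lies on the bench at (268,289), long axis about 48°. Moving over it.

Call:
jog_arm([
  {"travel": [-4,-2.7,3],"dr": [0,0,9],"jaw": 0.2},
  {"travel": [-8.1,-5.4,7],"dr": [0,0,17.3],"jaw": 0.2},
  {"travel": [-8.1,-5.4,11],"dr": [0,0,17.3],"jaw": 0.2},
  {"travel": [-8.1,-5.4,11.6],"dr": [0,0,17.3],"jaw": 0.2},
  {"travel": [-8.1,-5.4,11.6],"dr": [0,0,17.3],"jaw": 0.2},
  {"travel": [-8.1,-5.4,11.6],"dr": [0,0,17.3],"jaw": 0.2},
  {"travel": [-8.1,-5.4,11.6],"dr": [0,0,17.3],"jaw": 0.2},
])

```text
time: 19.32
tool_pos: [0.3282, -0.5082, 0.1034]
orientation: [0.001, 0.908, 0.418, -0.0]
contact_force: [0.3, -0.2, -0.0]
width: 0.0704
gripper_force: 0.0
```

```bash
python3 - <<'E'
from h import *
c=wrist("w7");im=c["color"]
for n,lo,hi,z in [("gS",(45,80,80),(80,255,255),.026),("W",(0,0,150),(180,55,255),.026)]:
    for b in blobs(im,lo,hi,(200,180,430,345),250):
        cor=[wonz(c,*q,z)[:2] for q in cv2.boxPoints(b[4])]
        e=[cor[(i+1)%4]-cor[i] for i in range(2)]
        print(n,b[:4],wonz(c,*b[:2],z).round(4),"edges mm",[round(float(np.linalg.norm(v))*1000) for v in e],"ang",[round(float(np.degrees(np.arctan2(v[1],v[0]))),1) for v in e],"c",np.mean(cor,0).round(4))
        if n=="gS":P=wonz(c,*b[:2],z)
to(P[0],P[1],.005,48.5)
E
```

```text
gS (np.float64(318.0), np.float64(246.0), 753, [32, 31]) [ 0.3267 -0.507   0.026 ] edges mm [19, 20] ang [5.3, -86.5] c [ 0.3265 -0.5069]
W (np.float64(318.1), np.float64(240.8), 4603, [59, 120]) [ 0.3289 -0.5044  0.026 ] edges mm [35, 80] ang [-40.6, -129.3] c [ 0.3281 -0.5052]
travel cm [-0.   -0.19  9.81] turn z 0.97 at [ 0.328  -0.5081  0.1031] 49.47 tilt [ 0.0008 -0.0021] q [-1.19  0.39  1.63  0.    1.11 -0.49] F [ 0.2 -0.4 -0.3] w 0.0701
```

View pics/w7.png

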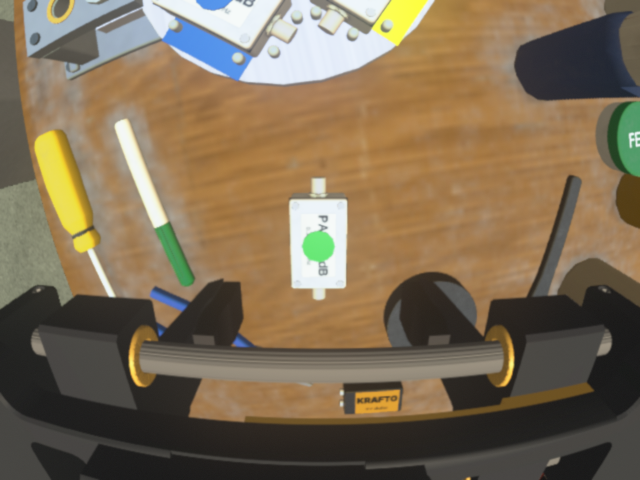

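The green module is aligned with the fingers: body centre (319,243), edges 35 mm. Picking it.

Call:
jog_arm([
  {"travel": [0,-0.12,4],"dr": [0,0,0],"jaw": 0.36},
  {"travel": [0,-0.12,7.5],"dr": [0,0,0],"jaw": 0.36},
  {"travel": [0,-0.12,9],"dr": [0,0,0],"jaw": 0.36},
  {"travel": [0,-0.12,9.7],"dr": [0,0,0],"jaw": 0.36},
  {"travel": [0,-0.12,9.7],"dr": [0,0,0],"jaw": 0.36},
  {"travel": [0,-0.12,9.7],"dr": [0,0,0],"jaw": 0.36},
  {"travel": [0,-0.12,9.7],"dr": [0,0,0],"jaw": 1},
  {"travel": [0,-0.12,9.7],"dr": [0,0,0],"jaw": 1},
  {"travel": [0,-0.12,9.7],"dr": [0,0,0],"jaw": 1},
  {"travel": [0,-0.12,9.7],"dr": [0,0,0],"jaw": 1},
])

```text
time: 20.62
tool_pos: [0.3265, -0.5071, 0.0052]
orientation: [0.0, 0.908, 0.418, -0.0]
contact_force: [0.3, 0.5, 3.9]
width: 0.0358
gripper_force: 30.0
```

```bash
python3 - <<'E'
from h import *
to(.4848,-.3383,.13,106.7)
E
```

```text
travel cm [ 23.11   1.05 -12.49] turn z -57.29 at [ 0.3265 -0.5071  0.0052] 49.41 tilt [ 0.0002 -0.0005] q [-1.2   0.54  1.66 -0.    0.94 -0.49] F [0.3 0.5 3.9] w 0.0358
```

Call:
jog_arm([
  {"travel": [0,0,-4],"dr": [0,0,0],"jaw": 1},
  {"travel": [0,0,-9],"dr": [0,0,0],"jaw": 1},
  {"travel": [2,0,-12.5],"dr": [0,0,-8],"jaw": 1},
  {"travel": [5,0.2,-12.5],"dr": [0,0,-16],"jaw": 1},
  {"travel": [9,0.4,-12.5],"dr": [0,0,-25],"jaw": 1},
  {"travel": [13,0.6,-12.5],"dr": [0,0,-34],"jaw": 1},
  {"travel": [17,0.8,-12.5],"dr": [0,0,-43],"jaw": 1},
  {"travel": [21,1,-12.5],"dr": [0,0,-52],"jaw": 1},
  {"travel": [23.1,1.05,-12.5],"dr": [0,0,-57.3],"jaw": 1},
  {"travel": [23.1,1.05,-12.5],"dr": [0,0,-57.3],"jaw": 1},
  {"travel": [23.1,1.05,-10],"dr": [0,0,-57.3],"jaw": 1},
  {"travel": [23.1,1.05,-9],"dr": [0,0,-57.3],"jaw": 1},
])

```text
time: 22.12
tool_pos: [0.4832, -0.3381, 0.093]
orientation: [-0.001, 0.598, 0.802, 0.0]
contact_force: [-0.1, -0.1, -1.7]
width: 0.0354
gripper_force: 30.0
```

Call:
jog_arm([
  {"travel": [0,0,0],"dr": [0,0,0],"jaw": 1},
  {"travel": [0,0,0],"dr": [0,0,0],"jaw": 1},
  {"travel": [0,0,0],"dr": [0,0,0],"jaw": 1},
])

```text
time: 22.5
tool_pos: [0.485, -0.3388, 0.0956]
orientation: [0.001, 0.597, 0.802, -0.0]
contact_force: [0.0, 0.2, -1.2]
width: 0.036
gripper_force: 30.0
```

```bash
python3 - <<'E'
from h import *
to(.4848,-.3383,.059,106.7)
c=wrist("w8");im=c["color"]
T,s=pose();z=T[2,3]+.021
for n,lo,hi,z in [("gS",(45,80,80),(80,255,255),z),("W",(0,0,150),(180,55,255),z)]:
    for b in blobs(im,lo,hi,(270,180,370,345),250):
        p=wonz(c,*b[:2],z);print(n,b[:4],p.round(4),"in tool mm",(1000*(T[:3,:3].T@(p-T[:3,3]))).round(1))
E
```

```text
travel cm [ 0.06 -0.    3.66] turn z -0.01 at [ 0.485  -0.3388  0.0956] 106.69 tilt [ 0.001  -0.0011] q [-0.81  0.38  1.67  0.    1.09 -1.1 ] F [ 0.   0.2 -1.2] w 0.036
gS (np.float64(349.2), np.float64(224.5), 417, [36, 15]) [ 0.4828 -0.2975  0.1165] in tool mm [ 40.    9.8 -21. ]
gS (np.float64(321.0), np.float64(323.8), 1848, [53, 44]) [ 0.4848 -0.3383  0.1165] in tool mm [  0.3  -0.1 -21. ]
W (np.float64(318.3), np.float64(254.7), 12034, [100, 165]) [ 0.4757 -0.3114  0.1165] in tool mm [ 28.8  -1.  -21. ]
```

View pics/w8.png

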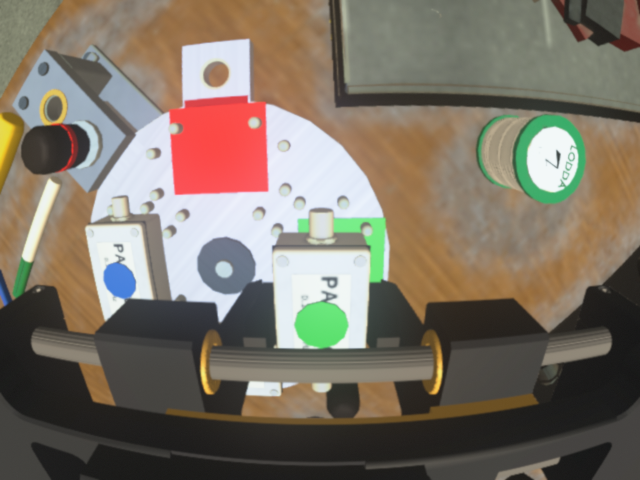

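The green module is held centred, sticker 0.3 mm from the tool axis, over the green nest. The handle and reel are clear. Lowering.

Call:
jog_arm([
  {"travel": [0.04,0,1],"dr": [0,0,0],"jaw": 1},
  {"travel": [0.04,0,1.9],"dr": [0,0,0],"jaw": 1},
  {"travel": [0.04,0,1.9],"dr": [0,0,0],"jaw": 1},
  {"travel": [0.04,0,1.9],"dr": [0,0,0],"jaw": 1},
  {"travel": [0.04,0,1.9],"dr": [0,0,0],"jaw": 1},
])

```text
time: 23.18
tool_pos: [0.4847, -0.338, 0.076]
orientation: [0.0, 0.597, 0.802, -0.0]
contact_force: [-0.3, 0.2, -1.5]
width: 0.036
gripper_force: 30.0
```

```bash
python3 - <<'E'
from h import *
to(.4848,-.3383,.059,106.7)
E
```

```text
travel cm [-0.03 -0.    1.7 ] turn z 0.01 at [ 0.4847 -0.338   0.076 ] 106.71 tilt [ 0.0003 -0.0003] q [-0.81  0.41  1.68 -0.    1.05 -1.1 ] F [-0.3  0.2 -1.5] w 0.036
```

Call:
jog_arm([
  {"travel": [-0.03,0,0.4],"dr": [0,0,0],"jaw": 1},
  {"travel": [-0.03,0,0.8],"dr": [0,0,0],"jaw": 1},
  {"travel": [-0.03,0,1.3],"dr": [0,0,0],"jaw": 1},
  {"travel": [-0.03,0,1.7],"dr": [0,0,0],"jaw": 1},
  {"travel": [-0.03,0,1.75],"dr": [0,0,0],"jaw": 1},
  {"travel": [-0.03,0,1.75],"dr": [0,0,0],"jaw": 1},
])

```text
time: 23.92
tool_pos: [0.4849, -0.3387, 0.0592]
orientation: [0.0, 0.597, 0.802, -0.0]
contact_force: [-1.8, 1.7, 6.4]
width: 0.0361
gripper_force: 30.0
```

Call:
jog_arm([
  {"travel": [0,0,0],"dr": [0,0,0],"jaw": 0.45},
  {"travel": [0,0,0],"dr": [0,0,0],"jaw": 0.45},
  {"travel": [0,0,-3],"dr": [0,0,0],"jaw": 0.45},
  {"travel": [0,0,-7],"dr": [0,0,0],"jaw": 0.45},
  {"travel": [0,0,-10],"dr": [0,0,0],"jaw": 0.45},
  {"travel": [0,-3,-13],"dr": [0,0,0],"jaw": 0.45},
  {"travel": [0,-6,-15],"dr": [0,0,0],"jaw": 0.45},
  {"travel": [0,-10,-15],"dr": [0,0,0],"jaw": 0.45},
  {"travel": [0,-12,-15],"dr": [0,0,0],"jaw": 0.45},
  {"travel": [0,-12,-15],"dr": [0,0,0],"jaw": 0.45},
  {"travel": [0,-12,-15],"dr": [0,0,0],"jaw": 0.45},
  {"travel": [0,-12,-15],"dr": [0,0,0],"jaw": 0.45},
])

```text
time: 25.42
tool_pos: [0.3705, -0.3722, 0.2079]
orientation: [-0.0, 0.596, 0.803, 0.0]
contact_force: [-0.4, -0.4, 0.1]
width: 0.0485
gripper_force: 0.0
```

```bash
python3 - <<'E'
from h import *
c=wrist("w9");im=c["color"]
T,s=pose();print(T[:3,3].round(4))
for n,lo,hi,z in [("gS",(45,80,80),(80,255,255),.08),("yS",(20,90,120),(35,255,255),.08),("bS",(100,80,80),(125,255,255),.08),("band",(172,100,80),(8,255,255),.1)]:
    for b in blobs(im,lo,hi,(150,60,600,340),60):print(n,b[:4],wonz(c,*b[:2],z).round(4))
# park hole ring (gold)
for b in blobs(im,(15,70,90),(24,255,255),(150,60,600,340),40):print("gold",b[:4],wonz(c,*b[:2],.069).round(4))
E
```

```text
[ 0.3705 -0.3722  0.2079]
gS (np.float64(540.3), np.float64(149.3), 138, [21, 46]) [ 0.525  -0.2558  0.08  ]
gS (np.float64(579.2), np.float64(157.7), 723, [37, 53]) [ 0.5686 -0.2461  0.08  ]
gS (np.float64(490.4), np.float64(219.3), 178, [10, 56]) [ 0.5013 -0.3262  0.08  ]
gS (np.float64(469.1), np.float64(226.9), 422, [23, 25]) [ 0.4851 -0.3379  0.08  ]
gS (np.float64(176.7), np.float64(242.0), 438, [29, 39]) [ 0.2616 -0.4188  0.08  ]
yS (np.float64(283.9), np.float64(101.6), 282, [27, 28]) [ 0.3175 -0.2901  0.08  ]
yS (np.float64(171.4), np.float64(133.8), 2102, [51, 80]) [ 0.2388 -0.3346  0.08  ]
bS (np.float64(305.4), np.float64(217.1), 941, [18, 61]) [ 0.3571 -0.369   0.08  ]
bS (np.float64(338.3), np.float64(225.1), 534, [27, 27]) [ 0.3829 -0.3677  0.08  ]
bS (np.float64(154.1), np.float64(277.8), 261, [9, 51]) [ 0.246  -0.4574  0.08  ]
band (np.float64(402.4), np.float64(141.3), 3489, [64, 62]) [ 0.4051 -0.2929  0.1   ]
gold (np.float64(185.2), np.float64(98.4), 2711, [82, 128]) [ 0.2386 -0.3057  0.069 ]
gold (np.float64(248.4), np.float64(63.8), 66, [10, 9]) [ 0.2811 -0.2679
[... 249 characters left out ...]
14  -0.4004  0.069 ]
gold (np.float64(515.5), np.float64(136.1), 307, [25, 27]) [ 0.5039 -0.253   0.069 ]
gold (np.float64(503.7), np.float64(149.9), 78, [13, 19]) [ 0.4971 -0.2681  0.069 ]
gold (np.float64(498.1), np.float64(164.2), 40, [7, 12]) [ 0.4963 -0.2812  0.069 ]
gold (np.float64(558.3), np.float64(182.7), 175, [22, 14]) [ 0.5627 -0.274   0.069 ]
gold (np.float64(534.8), np.float64(250.7), 8542, [127, 129]) [ 0.5652 -0.3398  0.069 ]
gold (np.float64(442.5), np.float64(310.9), 317, [29, 33]) [ 0.4986 -0.4186  0.069 ]
gold (np.float64(186.0), np.float64(334.9), 159, [20, 11]) [ 0.2803 -0.5124  0.069 ]
gold (np.float64(456.1), np.float64(334.8), 161, [20, 11]) [ 0.5232 -0.4389  0.069 ]
```

View pics/w9.png

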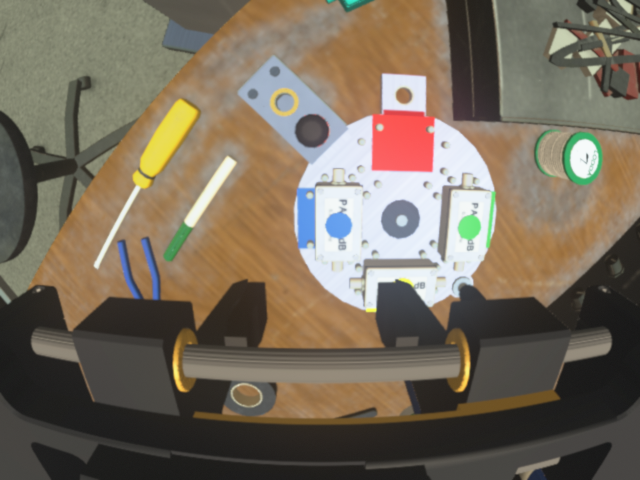

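All three modules sit in their nests: blue (339,225), green (469,227), yellow under the finger at (404,285). The pin knob top is at (312,130), with the gold park hole at (284,102). The park hole measures (0.3161,-0.2896) against a predicted (0.316,-0.290).

Call:
jog_arm([
  {"travel": [2,0,1],"dr": [0,0,-10],"jaw": 0.4},
  {"travel": [4,-0.3,2],"dr": [0,0,-20],"jaw": 0.4},
  {"travel": [6,-0.5,4],"dr": [0,0,-30],"jaw": 0.4},
  {"travel": [7.25,-0.67,6],"dr": [0,0,-40],"jaw": 0.4},
  {"travel": [7.25,-0.67,6.8],"dr": [0,0,-45],"jaw": 0.4},
  {"travel": [7.25,-0.67,6.8],"dr": [0,0,-45],"jaw": 0.4},
  {"travel": [7.25,-0.67,6.8],"dr": [0,0,-45],"jaw": 0.4},
  {"travel": [7.25,-0.67,6.8],"dr": [0,0,-45],"jaw": 0.4},
])

```text
time: 26.48
tool_pos: [0.3428, -0.3055, 0.1407]
orientation: [0.0, 0.245, 0.97, -0.0]
contact_force: [0.2, -0.2, -0.0]
width: 0.0527
gripper_force: 0.0
```

```bash
python3 - <<'E'
from h import *
c9=dict(np.load("w9.npz"));c1=dict(np.load("w1.npz"));c6=dict(np.load("w6.npz"))
print("knob from w9",wonz(c9,312,130,.112).round(4))
def wr(c,u,v):
    o=c["W"][:3,3];return o,wonz(c,u,v,0)-o
print("handle top",tri(wr(c1,386,140),wr(c6,421,102)))
c=wrist("w10");im=c["color"];to(.3433,-.3047,.078,151.7)
g=blobs(im,(0,0,0),(180,255,60),(230,180,420,330),300)
for b in g:print("dark",b[:4],b[4],wonz(c,*b[:2],.112).round(4))
E
```

```text
knob from w9 [ 0.3439 -0.3044  0.112 ]
handle top (array([ 0.51314145, -0.39423107,  0.09138555]), np.float64(9.621188908149987e-05))
travel cm [-0.01  0.09  6.27] turn z -0.03 at [ 0.3427 -0.3054  0.1407] 151.67 tilt [ 0.0005 -0.0007] q [-0.99  0.04  1.98  0.    1.12 -2.06] F [-0.3 -0.4 -0.6] w 0.0528
```

View pics/w10.png

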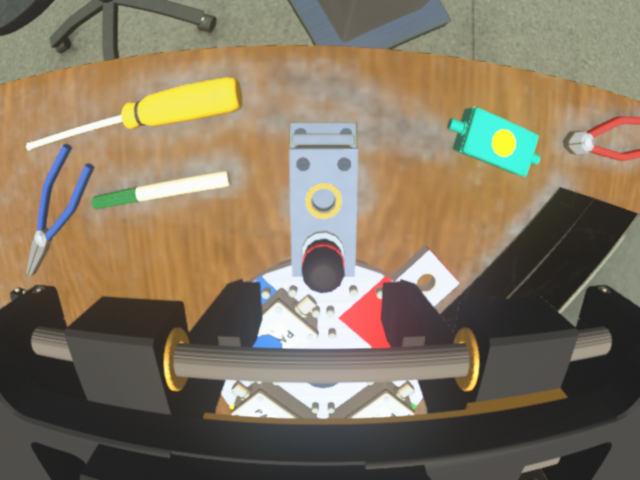

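The knob at (323,267) is between the fingers. The turquoise look-alike at (500,140) stays untouched. Descending to grasp the pin.

Call:
jog_arm([
  {"travel": [0,0.07,3],"dr": [0,0,0],"jaw": 0.4},
  {"travel": [0,0.07,5.5],"dr": [0,0,0],"jaw": 0.4},
  {"travel": [0,0.07,6.2],"dr": [0,0,0],"jaw": 0.4},
  {"travel": [0,0.07,6.2],"dr": [0,0,0],"jaw": 0.4},
  {"travel": [0,0.07,6.2],"dr": [0,0,0],"jaw": 0.4},
  {"travel": [0,0.07,6.2],"dr": [0,0,0],"jaw": 1},
  {"travel": [0,0.07,6.2],"dr": [0,0,0],"jaw": 1},
  {"travel": [0,0.07,6.2],"dr": [0,0,0],"jaw": 1},
  {"travel": [0,0.07,6.2],"dr": [0,0,0],"jaw": 1},
])

```text
time: 27.65
tool_pos: [0.3429, -0.3046, 0.0784]
orientation: [0.0, 0.244, 0.97, -0.0]
contact_force: [0.1, 0.4, 1.6]
width: 0.0221
gripper_force: 30.0
```

```bash
python3 - <<'E'
from h import *
to(.3433,-.3047,.078,151.7)
print(bot.read_state()["torque"])
E
```

```text
travel cm [-0.04  0.01  0.04] turn z 0.01 at [ 0.3429 -0.3046  0.0784] 151.71 tilt [ 0.0002 -0.0002] q [-0.99  0.14  2.02  0.    0.98 -2.06] F [0.1 0.4 1.6] w 0.0221
[ 0.0990898  -0.12505618  0.05006321]
```

Call:
jog_arm([
  {"travel": [0,0,-1.5],"dr": [0,0,0],"jaw": 1},
  {"travel": [0,0,-3.5],"dr": [0,0,0],"jaw": 1},
  {"travel": [0,0,-5.5],"dr": [0,0,0],"jaw": 1},
  {"travel": [0,0,-6],"dr": [0,0,0],"jaw": 1},
  {"travel": [0,0,-6],"dr": [0,0,0],"jaw": 1},
  {"travel": [1.5,0,-6],"dr": [0,0,0],"jaw": 1},
  {"travel": [3.1,0,-6],"dr": [0,0,0],"jaw": 1},
  {"travel": [3.1,0,-6],"dr": [0,0,0],"jaw": 1},
  {"travel": [3.1,0,-6],"dr": [0,0,0],"jaw": 1},
  {"travel": [3.1,0,-6],"dr": [0,0,0],"jaw": 1},
])

```text
time: 28.9
tool_pos: [0.3157, -0.2901, 0.1384]
orientation: [0.0, 0.244, 0.97, -0.0]
contact_force: [-0.5, -0.2, -1.2]
width: 0.0224
gripper_force: 30.0
```

```bash
python3 - <<'E'
from h import *
d=np.array([np.cos(np.radians(151.71)),np.sin(np.radians(151.71))])*.031
to(.3429+d[0],-.3046+d[1],.0784,151.71)
E
```

```text
travel cm [0.02 0.01 6.  ] turn z -0.0 at [ 0.3157 -0.2901  0.1384] 151.71 tilt [ 0.0003 -0.0003] q [-1.02 -0.03  2.05  0.    1.12 -2.1 ] F [-0.5 -0.2 -1.2] w 0.0224
```

Call:
jog_arm([
  {"travel": [0.02,0.01,1],"dr": [0,0,0],"jaw": 1},
  {"travel": [0.02,0.01,1.8],"dr": [0,0,0],"jaw": 1},
  {"travel": [0.02,0.01,2.6],"dr": [0,0,0],"jaw": 1},
  {"travel": [0.02,0.01,2.6],"dr": [0,0,0],"jaw": 1},
])

```text
time: 29.4
tool_pos: [0.315, -0.289, 0.1112]
orientation: [-0.001, 0.244, 0.97, 0.001]
contact_force: [-0.5, -0.7, -0.9]
width: 0.0225
gripper_force: 30.0
```

Call:
jog_arm([
  {"travel": [0,0,0.6],"dr": [0,0,0],"jaw": 1},
  {"travel": [0,0,1.2],"dr": [0,0,0],"jaw": 1},
  {"travel": [0,0,1.2],"dr": [0,0,0],"jaw": 1},
])

```text
time: 29.78
tool_pos: [0.3151, -0.2893, 0.0997]
orientation: [-0.0, 0.244, 0.97, 0.0]
contact_force: [0.3, -0.3, -1.2]
width: 0.022
gripper_force: 30.0
```

Call:
jog_arm([
  {"travel": [0,0,0.7],"dr": [0,0,0],"jaw": 1},
  {"travel": [0,0,1.4],"dr": [0,0,0],"jaw": 1},
  {"travel": [0,0,2.1],"dr": [0,0,0],"jaw": 1},
  {"travel": [0,0,2.1],"dr": [0,0,0],"jaw": 1},
  {"travel": [0,0,2.1],"dr": [0,0,0],"jaw": 1},
])

```text
time: 30.4
tool_pos: [0.3153, -0.2896, 0.0791]
orientation: [-0.0, 0.244, 0.97, 0.0]
contact_force: [-0.2, 0.0, -1.0]
width: 0.0219
gripper_force: 30.0
```

The pin stands in the park hole. Releasing it and going to the handle.

Call:
jog_arm([
  {"travel": [0,0,0],"dr": [0,0,0],"jaw": 0.45},
  {"travel": [0,0,0],"dr": [0,0,0],"jaw": 0.45},
  {"travel": [0,0,-4],"dr": [0,0,0],"jaw": 0.45},
  {"travel": [0,0,-9],"dr": [0,0,0],"jaw": 0.45},
  {"travel": [-4,0,-9],"dr": [0,0,-0.8],"jaw": 0.5},
  {"travel": [-9,0.1,-9],"dr": [0,0,-0.8],"jaw": 0.5},
  {"travel": [-14,0.1,-9],"dr": [0,0,-0.8],"jaw": 0.5},
  {"travel": [-19,0.17,-8],"dr": [0,0,-0.8],"jaw": 0.5},
  {"travel": [-22.4,0.17,-5],"dr": [0,0,-0.8],"jaw": 0.5},
  {"travel": [-22.4,0.17,-3],"dr": [0,0,-0.8],"jaw": 0.5},
  {"travel": [-22.4,0.17,-3],"dr": [0,0,-0.8],"jaw": 0.5},
  {"travel": [-22.4,0.17,-3],"dr": [0,0,-0.8],"jaw": 0.5},
])

```text
time: 31.9
tool_pos: [0.513, -0.3942, 0.1102]
orientation: [0.0, 0.238, 0.971, -0.0]
contact_force: [0.4, 0.0, 0.5]
width: 0.0438
gripper_force: 0.0
```

```bash
python3 - <<'E'
from h import *
c=wrist("w11");to(.5131,-.3942,.066,152.6)
im=c["color"]
T,_=pose();p=np.linalg.inv(c["W"])@np.array([.5131,-.3942,.0914,1]);r=np.hypot(p[0],p[1]);th=np.arctan2(r,p[2]);f=c["mtx"][0,0]
print("handle expected px",321+f*th*p[0]/r,235.6+f*th*p[1]/r)
for b in blobs(im,(0,0,0),(180,255,70),(270,180,370,340),150):print("dark",b[:4],b[4],wonz(c,*b[:2],.0914).round(4))
E
```

```text
travel cm [0.04 0.03 4.48] turn z -0.11 at [ 0.5133 -0.3946  0.1108] 152.49 tilt [ 0.0012 -0.0014] q [-0.84  0.47  1.51 -0.    1.16 -1.93] F [ 0.  -0.3  0.3] w 0.0439
handle expected px 320.8742459071419 283.86876852115796
dark (np.float64(318.9), np.float64(280.0), 844, [35, 41]) ((319.0, 284.0), (40.0, 34.0), 90.0) [ 0.5108 -0.3941  0.0914]
```

View pics/w11.png

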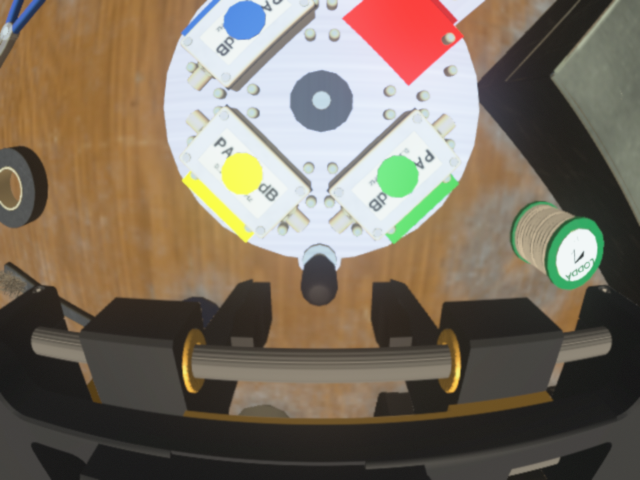

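The handle top at (320,284) is between the fingers. All three modules look seated and the reel at (555,245) is clear. Descending, with a loose close on the handle.

Call:
jog_arm([
  {"travel": [0,0.02,2],"dr": [0,0,0],"jaw": 0.5},
  {"travel": [0,0.02,4.2],"dr": [0,0,0],"jaw": 0.5},
  {"travel": [0,0.02,4.4],"dr": [0,0,0],"jaw": 0.5},
  {"travel": [0,0.02,4.4],"dr": [0,0,0],"jaw": 0.77},
  {"travel": [0,0.02,4.4],"dr": [0,0,0],"jaw": 0.77},
  {"travel": [0,0.02,4.4],"dr": [0,0,0],"jaw": 0.77},
  {"travel": [0,0.02,4.4],"dr": [0,0,0],"jaw": 0.77},
])

```text
time: 32.83
tool_pos: [0.5138, -0.3945, 0.0658]
orientation: [0.0, 0.238, 0.971, -0.0]
contact_force: [0.4, -0.1, 0.7]
width: 0.0201
gripper_force: 0.3
```

```bash
python3 - <<'E'
from h import *
T,s=pose();to(.5131,-.3942,.066,152.6)
A=np.array([.434,-.3535]);v=T[:2,3]-A;print("r,ang",np.linalg.norm(v),np.degrees(np.arctan2(v[1],v[0])))
# arc in tool axes for psi=now, rows of 4.5 deg
for k in range(1,12):
    a=np.radians(4.2*k);Rm=np.array([[np.cos(a),-np.sin(a)],[np.sin(a),np.cos(a)]])
    d=Rm@v-v;print(round(4.2*k,1),(100*(T[:2,:2].T@d)).round(2))
E
```

```text
travel cm [ 0.08 -0.   -0.02] turn z -0.09 at [ 0.5138 -0.3945  0.0658] 152.51 tilt [ 0.0007 -0.0011] q [-0.84  0.53  1.53 -0.    1.09 -1.93] F [ 0.4 -0.1  0.7] w 0.0201
r,ang 0.08972290412742098 -27.216927080424416
4.2 [0.03 0.66]
8.4 [0.1  1.31]
12.6 [0.23 1.96]
16.8 [0.4  2.59]
21.0 [0.61 3.21]
25.2 [0.87 3.82]
29.4 [1.18 4.4 ]
33.6 [1.52 4.96]
37.8 [1.91 5.49]
42.0 [2.33 5.99]
46.2 [2.79 6.46]
```

Call:
jog_arm([
  {"travel": [0.03,0.66,0],"dr": [0,0,-4.2],"jaw": 0.77},
  {"travel": [0.1,1.31,0],"dr": [0,0,-8.4],"jaw": 0.77},
  {"travel": [0.23,1.96,0],"dr": [0,0,-12.6],"jaw": 0.77},
  {"travel": [0.4,2.59,0],"dr": [0,0,-16.8],"jaw": 0.77},
  {"travel": [0.61,3.21,0],"dr": [0,0,-21],"jaw": 0.77},
  {"travel": [0.87,3.82,0],"dr": [0,0,-25.2],"jaw": 0.77},
  {"travel": [1.18,4.4,0],"dr": [0,0,-29.4],"jaw": 0.77},
  {"travel": [1.52,4.96,0],"dr": [0,0,-33.6],"jaw": 0.77},
  {"travel": [1.91,5.49,0],"dr": [0,0,-37.8],"jaw": 0.77},
  {"travel": [2.33,5.99,0],"dr": [0,0,-42],"jaw": 0.77},
  {"travel": [2.6,6.28,0],"dr": [0,0,-44.5],"jaw": 0.77},
  {"travel": [2.7,6.38,0],"dr": [0,0,-45.5],"jaw": 0.77},
])

```text
time: 34.33
tool_pos: [0.5192, -0.325, 0.0655]
orientation: [0.0, -0.157, 0.988, -0.0]
contact_force: [0.2, -0.6, 0.3]
width: 0.0202
gripper_force: 0.4
```

Call:
jog_arm([
  {"travel": [0,0,0],"dr": [0,0,0],"jaw": 0.77},
  {"travel": [0,0,0],"dr": [0,0,0],"jaw": 0.77},
  {"travel": [0,0,0],"dr": [0,0,0],"jaw": 0.77},
])

```text
time: 34.7
tool_pos: [0.519, -0.3251, 0.0652]
orientation: [-0.0, -0.156, 0.988, 0.0]
contact_force: [-0.9, -1.1, 0.6]
width: 0.0202
gripper_force: 0.0
```

```bash
cat > ang.py <<'E'
from h import *
def stick(name):
    c=wrist(name);im=c["color"];A=np.array([.434,-.3535])
    for n,lo,hi in [("gS",(45,80,80),(80,255,255)),("yS",(20,90,120),(35,255,255)),("bS",(100,80,80),(125,255,255))]:
        for b in blobs(im,lo,hi,(60,0,600,345),120):
            p=wonz(c,*b[:2],.08);v=p[:2]-A;r=np.linalg.norm(v)
            if .045<r<.061:print(n,b[:4],"r",r.round(4),"ang",np.degrees(np.arctan2(v[1],v[0])).round(2))
E
python3 - <<'E'
from ang import *
T,s=pose();v=T[:2,3]-[.434,-.3535];print("r,ang",np.linalg.norm(v),np.degrees(np.arctan2(v[1],v[0])),s["contact_force"].round(1),T[:3,3])
c=dict(np.load("w11.npz"))
stick("w12")
E
```

```text
r,ang 0.0896051076977167 18.47940411105499 [-0.9 -1.1  0.6] [ 0.51898486 -0.32509843  0.06515544]
gS (np.float64(420.5), np.float64(189.0), 2316, [54, 55]) r 0.0532 ang 62.92
yS (np.float64(215.0), np.float64(187.6), 2292, [54, 55]) r 0.0531 ang -27.69
bS (np.float64(213.5), np.float64(4.6), 406, [44, 13]) r 0.0494 ang -111.89
```

Both stickers give a table turn of about 45.5°, within 1 mm at the lug. Releasing the handle and returning to the pin.

Call:
jog_arm([
  {"travel": [0,0,0],"dr": [0,0,0],"jaw": 0.55},
  {"travel": [0,0,0],"dr": [0,0,0],"jaw": 0.55},
  {"travel": [0,0,-2.5],"dr": [0,0,0],"jaw": 0.55},
  {"travel": [0,0,-7],"dr": [0,0,0],"jaw": 0.5},
  {"travel": [2,1,-10.5],"dr": [0,0,8],"jaw": 0.45},
  {"travel": [5,2.6,-10.5],"dr": [0,0,16],"jaw": 0.45},
  {"travel": [9,4.7,-10.5],"dr": [0,0,24],"jaw": 0.45},
  {"travel": [13,6.9,-10.5],"dr": [0,0,32],"jaw": 0.45},
  {"travel": [16.5,8.7,-10.5],"dr": [0,0,40],"jaw": 0.45},
  {"travel": [18.28,9.66,-10.5],"dr": [0,0,46.2],"jaw": 0.45},
  {"travel": [18.28,9.66,-9],"dr": [0,0,46.2],"jaw": 0.45},
  {"travel": [18.28,9.66,-8],"dr": [0,0,46.2],"jaw": 0.45},
])

```text
time: 36.25
tool_pos: [0.3156, -0.2897, 0.1442]
orientation: [0.0, 0.243, 0.97, 0.0]
contact_force: [0.2, 0.5, 0.1]
width: 0.0487
gripper_force: 0.0
```

Call:
jog_arm([
  {"travel": [0,0,0],"dr": [0,0,0],"jaw": 0.45},
  {"travel": [0,0,0],"dr": [0,0,0],"jaw": 0.45},
  {"travel": [0,0,0],"dr": [0,0,0],"jaw": 0.45},
])

```text
time: 36.62
tool_pos: [0.3157, -0.2899, 0.1454]
orientation: [0.0, 0.243, 0.97, -0.0]
contact_force: [0.7, -0.3, 0.2]
width: 0.0485
gripper_force: 0.0
```

```bash
python3 - <<'E'
from ang import *
to(.3153,-.2896,.078,151.71)
stick("w13")
c=dict(np.load("w13.npz"))
# knob top: dark blob near TCP
for b in blobs(c["color"],(0,0,0),(180,255,80),(275,200,370,330),150):print("dark",b[:4],wonz(c,*b[:2],.112).round(4))
E
```

```text
travel cm [0.05 0.   6.74] turn z 0.15 at [ 0.3157 -0.2899  0.1454] 151.86 tilt [ 0.0002 -0.0003] q [-1.02 -0.04  2.05  0.    1.14 -2.1 ] F [ 0.7 -0.3  0.2] w 0.0485
dark (np.float64(320.9), np.float64(255.2), 487, [39, 27]) [ 0.3073 -0.2853  0.112 ]
```

Call:
jog_arm([
  {"travel": [0.03,0,3],"dr": [0,0,0],"jaw": 0.45},
  {"travel": [0.03,0,5.5],"dr": [0,0,0.1],"jaw": 0.45},
  {"travel": [0.03,0,6.7],"dr": [0,0,0.1],"jaw": 0.45},
  {"travel": [0.03,0,6.7],"dr": [0,0,0.1],"jaw": 0.45},
  {"travel": [0.03,0,6.7],"dr": [0,0,0.1],"jaw": 0.45},
  {"travel": [0.03,0,6.7],"dr": [0,0,0.1],"jaw": 1},
  {"travel": [0.03,0,6.7],"dr": [0,0,0.1],"jaw": 1},
  {"travel": [0.03,0,6.7],"dr": [0,0,0.1],"jaw": 1},
  {"travel": [0.03,0,6.7],"dr": [0,0,0.1],"jaw": 1},
])

```text
time: 37.8
tool_pos: [0.3152, -0.2898, 0.0785]
orientation: [0.0, 0.244, 0.97, -0.0]
contact_force: [-0.7, 1.4, 2.6]
width: 0.0225
gripper_force: 30.0
```

Call:
jog_arm([
  {"travel": [0,0,-1.5],"dr": [0,0,0],"jaw": 1},
  {"travel": [0,0,-3.5],"dr": [0,0,0],"jaw": 1},
  {"travel": [0,0,-5.5],"dr": [0,0,0],"jaw": 1},
  {"travel": [0,0,-6],"dr": [0,0,0],"jaw": 1},
  {"travel": [0,0,-6],"dr": [0,0,0],"jaw": 1},
  {"travel": [-1.5,0,-6],"dr": [0,0,0],"jaw": 1},
  {"travel": [-3.1,0,-6],"dr": [0,0,0],"jaw": 1},
  {"travel": [-3.1,0,-6],"dr": [0,0,0],"jaw": 1},
  {"travel": [-3.1,0,-6],"dr": [0,0,0],"jaw": 1},
  {"travel": [-3.1,0,-6],"dr": [0,0,0],"jaw": 1},
])

```text
time: 39.05
tool_pos: [0.3421, -0.3039, 0.1379]
orientation: [-0.0, 0.244, 0.97, 0.0]
contact_force: [-0.3, 0.2, 0.5]
width: 0.0221
gripper_force: 30.0
```

```bash
python3 - <<'E'
from h import *
to(.3430,-.3046,.078,151.71)
E
```

```text
travel cm [-0.12 -0.02  5.99] turn z 0.0 at [ 0.3421 -0.3039  0.1379] 151.71 tilt [-0.0005  0.0007] q [-0.99  0.04  1.98 -0.    1.12 -2.06] F [-0.3  0.2  0.5] w 0.0221
```

Call:
jog_arm([
  {"travel": [-0.1,0,1],"dr": [0,0,0],"jaw": 1},
  {"travel": [-0.1,0,1.8],"dr": [0,0,0],"jaw": 1},
  {"travel": [-0.1,0,2.6],"dr": [0,0,0],"jaw": 1},
  {"travel": [-0.1,0,2.6],"dr": [0,0,0],"jaw": 1},
])

```text
time: 39.55
tool_pos: [0.3427, -0.3041, 0.1112]
orientation: [-0.001, 0.244, 0.97, 0.001]
contact_force: [-0.0, -0.3, -1.1]
width: 0.022
gripper_force: 30.0
```

Call:
jog_arm([
  {"travel": [0,0,0.5],"dr": [0,0,0],"jaw": 1},
  {"travel": [0,0,1],"dr": [0,0,0],"jaw": 1},
  {"travel": [0,0,1],"dr": [0,0,0],"jaw": 1},
])

```text
time: 39.92
tool_pos: [0.343, -0.3044, 0.1018]
orientation: [-0.0, 0.244, 0.97, 0.0]
contact_force: [0.3, -0.3, -1.0]
width: 0.0222
gripper_force: 30.0
```

```bash
python3 - <<'E'
from h import *
to(.3430,-.3046,.078,151.71)
E
```

```text
travel cm [-0.01 -0.02  2.38] turn z -0.0 at [ 0.343  -0.3044  0.1018] 151.71 tilt [-0.0004  0.0007] q [-0.99  0.1   2.    0.    1.04 -2.06] F [ 0.3 -0.3 -1. ] w 0.0222
```

Call:
jog_arm([
  {"travel": [-0.01,0,0.4],"dr": [0,0,0],"jaw": 1},
  {"travel": [-0.01,0,0.8],"dr": [0,0,0],"jaw": 1},
  {"travel": [-0.01,0,1.2],"dr": [0,0,0],"jaw": 1},
  {"travel": [-0.01,0,1.2],"dr": [0,0,0],"jaw": 1},
])

```text
time: 40.42
tool_pos: [0.3431, -0.3046, 0.0898]
orientation: [-0.0, 0.244, 0.97, 0.0]
contact_force: [-0.7, -0.9, -1.2]
width: 0.0221
gripper_force: 30.0
```

Call:
jog_arm([
  {"travel": [0,0,0.4],"dr": [0,0,0],"jaw": 1},
  {"travel": [0,0,0.8],"dr": [0,0,0],"jaw": 1},
  {"travel": [0,0,1.15],"dr": [0,0,0],"jaw": 1},
  {"travel": [0,0,1.15],"dr": [0,0,0],"jaw": 1},
  {"travel": [0,0,1.15],"dr": [0,0,0],"jaw": 1},
])

```text
time: 41.05
tool_pos: [0.3433, -0.3047, 0.0786]
orientation: [-0.0, 0.244, 0.97, 0.0]
contact_force: [-0.0, -0.4, -0.8]
width: 0.022
gripper_force: 30.0
```

Call:
jog_arm([
  {"travel": [0,0,0.08],"dr": [0,0,0],"jaw": 1},
  {"travel": [0,0,0.08],"dr": [0,0,0],"jaw": 1},
  {"travel": [0,0,0.08],"dr": [0,0,0],"jaw": 1},
])

```text
time: 41.42
tool_pos: [0.3433, -0.3048, 0.0785]
orientation: [-0.0, 0.244, 0.97, 0.0]
contact_force: [-3.1, 2.0, 7.2]
width: 0.022
gripper_force: 30.0
```

Call:
jog_arm([
  {"travel": [0,0,0],"dr": [0,0,0],"jaw": 0.45},
  {"travel": [0,0,0],"dr": [0,0,0],"jaw": 0.45},
  {"travel": [0,0,-3],"dr": [0,0,0],"jaw": 0.45},
  {"travel": [0,0,-7],"dr": [0,0,0],"jaw": 0.45},
  {"travel": [0,0,-11],"dr": [0,0,0],"jaw": 0.45},
  {"travel": [-3,0,-15],"dr": [0,0,0],"jaw": 0.45},
  {"travel": [-6,0,-20],"dr": [0,0,0],"jaw": 0.45},
  {"travel": [-6,0,-22],"dr": [0,0,0],"jaw": 0.45},
  {"travel": [-6,0,-22],"dr": [0,0,0],"jaw": 0.45},
  {"travel": [-6,0,-22],"dr": [0,0,0],"jaw": 0.45},
])

```text
time: 42.68
tool_pos: [0.3956, -0.3326, 0.2963]
orientation: [-0.001, 0.244, 0.97, 0.001]
contact_force: [0.6, -0.0, -0.4]
width: 0.0484
gripper_force: 0.0
```

```bash
python3 - <<'E'
from ang import *
T,s=pose();print(T[:3,3],s["contact_force"].round(1))
stick("w14")
c=dict(np.load("w14.npz"));A=np.array([.434,-.3535])
# band of knob (red) and red nest; collar/knob location
for b in blobs(c["color"],(172,90,60),(8,255,255),(150,0,520,345),20):
    p=wonz(c,*b[:2],.100);print("red",b[:4],p.round(4),wonz(c,*b[:2],.054).round(4))
for b in blobs(c["color"],(0,0,0),(180,255,70),(200,0,450,345),80):print("dark",b[:4],wonz(c,*b[:2],.112).round(4))
for b in blobs(c["color"],(45,80,80),(80,255,255),(300,100,640,345),300):print("green",b[:4],wonz(c,*b[:2],.058).round(4))
E
```

```text
[ 0.3955645  -0.33257348  0.29631989] [ 0.6 -0.  -0.4]
gS (np.float64(370.4), np.float64(244.8), 265, [18, 19]) r 0.0516 ang 62.42
yS (np.float64(320.7), np.float64(292.6), 239, [19, 16]) r 0.0533 ang -27.96
bS (np.float64(268.9), np.float64(245.3), 276, [19, 19]) r 0.0532 ang -118.38
red (np.float64(516.0), np.float64(81.5), 50, [9, 9]) [ 0.3711 -0.0987  0.1   ] [ 0.3764 -0.072   0.054 ]
red (np.float64(516.6), np.float64(94.4), 39, [7, 8]) [ 0.3831 -0.1043  0.1   ] [ 0.3901 -0.0783  0.054 ]
red (np.float64(320.1), np.float64(181.3), 1935, [51, 44]) [ 0.3732 -0.3211  0.1   ] [ 0.3788 -0.3242  0.054 ]
red (np.float64(511.3), np.float64(265.0), 23, [6, 6]) [ 0.5472 -0.1789  0.1   ] [ 0.5761 -0.1629  0.054 ]
dark (np.float64(433.4), np.float64(204.2), 1268, [40, 67]) [ 0.4397 -0.2364  0.112 ]
dark (np.float64(236.8), np.float64(316.8), 3036, [68, 64]) [ 0.4523 -0.461   0.112 ]
dark (np.float64(408.2), np.float64(318.5), 2858, [74, 62]) [ 0.5379 -0.3065  0.112 ]
green (np.float64(393.8), np.float64(236.9), 432, [13, 45]) [ 0.4698 -0.2815  0.058 ]
green (np.float64(459.1), np.float64(297.6), 338, [39, 33]) [ 0.5782 -0.2412  0.058 ]
```

```bash
python3 - <<'E'
from workcell import bot
print(bot.close_job())
E
```

```text
the job is handed in; nothing more can be done
None
```

The job is handed in at about 43 s of the 208 s allowed: blue, yellow and green are in their own nests (no red module was there), the table is turned about 45° counter-clockwise, and the pin is home through bracket and test lug, with everything released; the hand-in returned no verdict.

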